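# Brush out the glue pot and turn it over to dry

## Robot

A 6-joint arm with a two-finger parallel gripper is mounted at the origin on the work surface. World frame = base frame: x ahead of the robot, y to its left, z up, the work surface at z = 0. Lengths are in m, angles in rad, forces in N, time in s.
With the tool pointing down it reaches from about 0.3 to 0.775 m from the base axis. Payload 14.6 kg.
Tool frame: the origin (TCP) lies on the centre line of the jaws, within the pads' length; the fingertips stand 11 mm ahead of it and the grasp point (between the pads) lies 8 mm behind it; y points along the fingers, x is the direction in which the jaws open and shut, and the axes are right-handed (so a half turn about y gives the same grasp; the last joint's range is limited). The gripper opens to 94 mm and grips with 3 to 60 N. Pads are 16 mm wide; open, the fingers measure 119 mm over their backs; the gripper's body (75 mm by 177 mm) begins 78 mm behind the grasp point.
Start: joints at [1.16, 0.3, 1.521, -0, 1.321, -0.067], TCP at [0.185, 0.518, 0.216] pointing down, gripper open.
Joint ranges: [-3.03, 3.03], [-0.79, 2.21], [0.23, 2.52], [-1.04, 4.18], [0, 3.07], [-2.55, 2.55]. Speed limits (rad/s): [2.22, 2.22, 2.57, 3.14, 3.14, 3.14].

## Interface

Orientations are given as [roll, pitch, yaw] about the fixed x, y, z axes, in that order (R = Rz(yaw) Ry(pitch) Rx(roll)).
In Python, from station import ctrl, imaging gives the robot as it stands. The module is installed in compiled form; this text tells all that it offers.
- The arm moves only by the tool apply_moves, never from a script. Its argument "deltas" is a list of rows, each an object with "dp": the shift along the tool's x, y, z in m, a list of three; "roll": the turn about the tool's y in rad; "grip": the closure, from -1 (fully open) to 1 (shut). In form: [{"dp": [tx, ty, tz], "roll": roll, "grip": grip}, ...]. A call has 1 to 10 rows; each row shifts and turns the commanded pose from where the row before left it, along the tool's axes as they then stand; what a row does not reach is not made up. A row lasts 1/8 s, in which the tool goes at most 62.5 mm and 10.7 degrees, less where a joint would pass 70% of its speed; a pose out of reach is approached as far as the arm can. A call with a gripper value outside its range is refused whole. The fingers move at their own pace and stop on an object; "newtons" is the grip in N (left out, the last holds). Time passes only in rows, so rows that do not move let the fingers close. It gives the time, the measured TCP pose, the force and the opening at its end, in the units of the state.
- ctrl.get_obs(): the state, without advancing time (a new reading comes with each control period).
- imaging.camera(name): name is "scene" or "side" or "wrist"; returns the picture (384x512x3 uint8, blue, green, red); there is no depth.
- imaging.camera_info(name): a dict with "K" (3x3 intrinsics, pixels), "world_from_camera" (4x4, takes a point from camera to world coordinates). Camera axes: x right, y down, z forward; pixel columns grow to the right and rows downward; lengths in m; the calibration is good to about 2 mm. A picture is of the moment at which its call begins: read the wrist's pose just before it. camera_info takes no time and is no camera call; for the wrist camera it gives the pose at the moment of the call.
- ctrl.hand_in(): hands the job in, once; it reports no verdict.
The state is a dict: "time_s": time; "qpos": joint angles; "joint_vel": joint speeds; "tau": joint torques, N m; "ee_pos": TCP position; "eef_rot": TCP orientation; "force": force on the tool from outside, world axes, zero at the start; "moment": the same for the moment, N m; "grip_width": finger opening in m.
Only numpy, scipy, OpenCV 4.12 (cv2) and the standard library are available. Lean on these libraries where they do the work, as an engineer would, in place of code of your own. Each camera call takes 0.05 s, during which the arm holds its last target. There are 200 camera calls.

## Task

Clean the blue square pot: take the brush out of its leaning holder, push it down to the bottom of the standing pot twice, drawing it up to the pot's mouth in between, and put it back in its holder, handle up. Then turn the pot over and leave it standing mouth-down on the black drying mat. Do not drop or throw the pot, and leave everything else on the bench where it is.

Things in the scene. Friction and masses are not known exactly. Their poses are not given: they have to be found in the camera images.
- pot: blue square plastic pot, outside 60 x 60 mm, 84 mm tall, straight walls and floor 4 mm thick (inside 52 x 52 mm), about 180 g; flat sides, so it can also lie on a side without rolling. Starts standing mouth-up on the bench. Origin: centre of its underside (closed end); z points from the closed end to the mouth, x and y are normal to its sides
- pot_rim (a point): centre of the pot's mouth, 84 mm from the pot's origin along its z
- brush: straight brush 190 mm long, about 90 g: stiff yellow and white square bristle head 28 x 28 mm, 70 mm long, then a black square handle 16 x 16 mm, 120 mm long, with an orange end. Starts in the holder, leaning with it, head down. Origin: centre of the bristle head's free end face; z points along the brush to the handle's end, x and y are normal to its sides
- brush_end (a point): end of the brush handle, 190 mm from the brush's origin along its z
- holder: fixed grey square tube, closed below, on a wooden base 140 x 90 x 12 mm; tube 64 mm (lean direction) x 60 mm outside, 90 mm long, walls and floor 4 mm; it leans 0.5 rad (28.6 degrees) from vertical to the holder's -x, mouth up and to -x; highest edge 122 mm above the bench. The brush lies on the lower (-x) inner side. Origin: on the bench under the base; z up
- holder_in (a point): centre of the inner floor of the holder's tube, in the holder's frame 18 mm along x and 31 mm up; the tube's axis goes from here 86 mm to its mouth along (-0.479, 0, 0.878) of the holder's frame
- mat: fixed black square rubber drying mat 170 x 170 x 4 mm, lying on the bench. Origin: centre of its underside; x and y along its sides, its top is at 4 mm
- pliers: bystander: pliers with a yellow and a black handle, 150 mm long, 14 mm high, lying along their own x; origin under the middle
- foam_bar: bystander: light grey block 100 x 26 mm, 24 mm high; origin under its centre
- tape_roll: bystander: orange ring 90 mm across, 24 mm high, lying flat; origin under its centre
- model_wall: bystander: light grey model house wall, 160 mm wide (along its y), 130 mm high, 16 mm thick, with a yellow window, on a white foot 80 x 190 mm; origin under its centre
- spare_pot: bystander: orange square pot, 60 x 60 x 84 mm, already mouth-down on the bench; origin under its centre, z up
- glue_gun: bystander: black glue gun with a turquoise trigger, 160 x 150 mm, 38 mm high, lying on its side; origin under its barrel
Not all that is in view belongs to the job. There is more than one size of the mat; the job needs the larger.

How it is judged:
By the outcome, as a careful person would: the job done as asked, in the order asked, and still so for the second after the job is handed in, with the robot touching nothing.
It also fails if it takes over 72 s, if anything falls off the work surface, if the arm or the gripper's body presses on something with over 40 N, if the wrist force passes 120 N, or if a joint passes its speed limit or range.

## Working session

There is one attempt and no reset: what is moved stays moved. The work goes in short steps, Python scripts to look and compute and a tool call to move; the robot and the scene stay as the last step left them, time stands still between calls to the robot, and variables do not carry over. Pictures are saved under pics/ and viewed, about 8 in all and at most 12, crops included, and the job is handed in when it is done.

Besides the shell and the picture viewer there is one more tool, called as name(argument=value, ...), one argument or row to a line, values as JSON. apply_moves: Moves the arm, as the interface text tells. Its arguments: {"type":"object","properties":{"deltas":{"type":"array"},"newtons":{"type":"number"}},"required":["deltas"]}

```bash
mkdir -p pics; python3 - <<'E'
from station import ctrl, imaging
import cv2, numpy as np
np.set_printoptions(precision=4,suppress=True)
o=ctrl.get_obs();print(o)
for n in ("scene","side","wrist"):
    i=imaging.camera_info(n);print(n,i["K"],i["world_from_camera"])
    cv2.imwrite(f"pics/{n}0.png",imaging.camera(n))
a=[cv2.imread(f"pics/{n}0.png") for n in("scene","side")]
for n,x in zip(("scene","side"),a): cv2.imwrite(f"pics/{n}0b.png",cv2.resize(x,(800,600)))
E
```

```text
{'time_s': 0.0, 'qpos': array([ 1.1604,  0.3005,  1.5216,  0.    ,  1.3207, -0.0666]), 'joint_vel': array([-0.0012, -0.0014,  0.0005,  0.0001, -0.0021,  0.0001]), 'tau': array([  0.0006, -53.1803, -35.274 ,   0.0709,   0.0245,  -0.0001]), 'ee_pos': array([0.1853, 0.5176, 0.2159]), 'eef_rot': array([-1.5707,  0.0012,  1.227 ]), 'force': array([-0.1303, -0.4608,  0.5099]), 'moment': array([0.0125, 0.0489, 0.0484]), 'grip_width': 0.09391272625916026}
scene [[372.6787   0.     257.2573]
 [  0.     372.6787 191.3297]
 [  0.       0.       1.    ]] [[ 0.5843  0.4811 -0.6536  1.3355]
 [ 0.8114 -0.36    0.4604 -0.4901]
 [-0.0137 -0.7993 -0.6007  0.8863]
 [ 0.      0.      0.      1.    ]]
side [[492.8348   0.     252.0485]
 [  0.     492.8348 190.6818]
 [  0.       0.       1.    ]] [[-0.8497 -0.3133  0.4242 -0.1175]
 [-0.5273  0.5002 -0.6868  1.0944]
 [ 0.003  -0.8072 -0.5902  0.9953]
 [ 0.      0.      0.      1.    ]]
wrist [[267.4069   0.     256.4944]
 [  0.     267.4069 187.0686]
 [  0.       0.       1.    ]] [[ 0.3372  0.9036  0.264   0.1078]
 [ 0.9414 -0.3238 -0.0942  0.5453]
 [ 0.0004  0.2803 -0.9599  0.384 ]
 [ 0.      0.      0.      1.    ]]
```

View pics/scene0b.png

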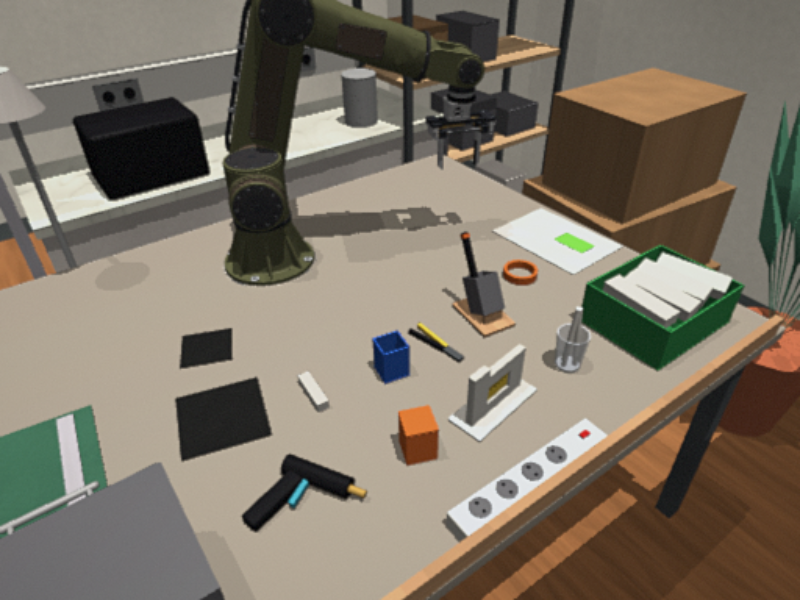

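View pics/side0b.png

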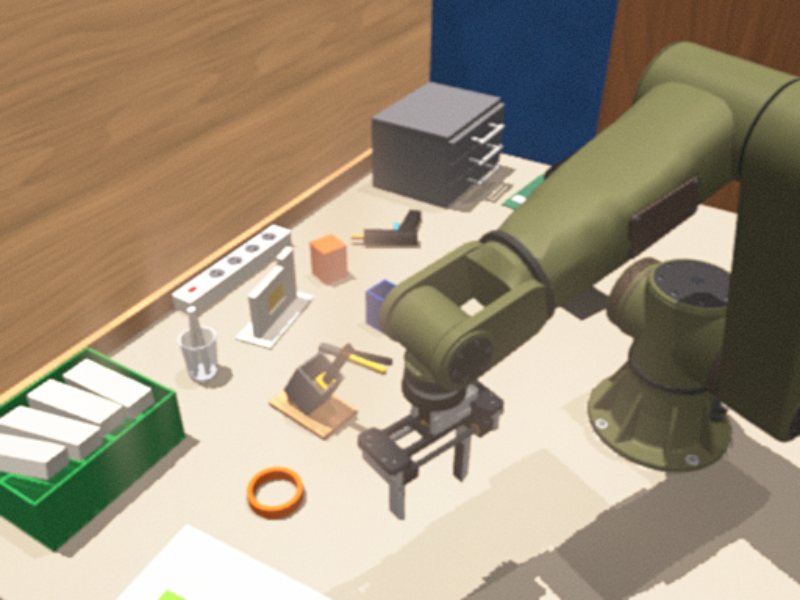

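The scene view (800 px scale) shows the blue pot at (391,357), the holder base around (483,312) with the brush end at (465,235), the large mat around (222,418), and the small mat at (206,347). In the side view the pot and brush are partly hidden by the arm. I'll cast rays for rough positions and refine them with the wrist camera.

```bash
cat > h.py <<'E'
from station import ctrl, imaging
import cv2, numpy as np
np.set_printoptions(precision=4,suppress=True)
def ray(info,px,z):
    px=np.atleast_2d(np.array(px,float)); K=info["K"];T=info["world_from_camera"]
    d=np.c_[(px-K[:2,2])/[K[0,0],K[1,1]],np.ones(len(px))]@T[:3,:3].T
    return T[:3,3]+d*((z-T[2,3])/d[:,2])[:,None]
def proj(info,P):
    T=info["world_from_camera"];c=(np.atleast_2d(P)-T[:3,3])@T[:3,:3]
    return (c/c[:,2:])@info["K"].T
def mask(img,lo,hi):
    return cv2.inRange(cv2.cvtColor(img,cv2.COLOR_BGR2HSV),lo,hi)
def blobs(m,amin=60):
    cs,_=cv2.findContours(m,cv2.RETR_EXTERNAL,cv2.CHAIN_APPROX_NONE)
    return sorted([c for c in cs if cv2.contourArea(c)>amin],key=cv2.contourArea,reverse=True)
def tool(dworld,o):  # world shift -> tool axes
    from scipy.spatial.transform import Rotation as R
    return R.from_euler("xyz",o["eef_rot"]).inv().apply(dworld)
E
python3 - <<'E'
from h import *
im=cv2.imread("pics/scene0.png");I=imaging.camera_info("scene")
for n,lo,hi,z in (("pot",(105,120,40),(128,255,255),.06),("black",(0,0,0),(179,120,45),.004),("wood",(8,90,100),(20,200,255),.012)):
    for c in blobs(mask(im,lo,hi))[:9]:
        (u,v),s,a=cv2.minAreaRect(c)
        if v<180 and n!="wood" or v>330: continue
        q=cv2.approxPolyDP(c,3,True)[:,0]
        print(n,cv2.contourArea(c),u,v); print(ray(I,q,z)[:,:2].tolist() if len(q)<9 else len(q))
for nm,p,z in(("potrim",[(373,344),(393,332),(409,345),(388,357)],.084),("base",[(453,305),(490,333),(515,325),(485,300)],.012),("brushend",[(465,235)],.15),("brushend",[(465,235)],.2),("tubetop",[(464,273),(497,266)],.11),("glue",[(300,470)],.03),("foam",[(312,390)],.02),("spare",[(418,415)],.084),("wall",[(490,400)],.0),("pliers",[(437,342)],.01)):
    print(nm,ray(I,np.array(p)/1.5625,z))
E
```

```text
pot 536.5 250.49781799316406 227.96682739257812
[[0.5257756630261863, 0.06513486804891827], [0.5125042143083557, 0.012090944139331372], [0.5919723246733342, -0.03669960093692759], [0.6366813284670655, -0.04404697148769604], [0.6466235532090989, 0.006463590908285466], [0.5777059676092712, 0.05693273697409612]]
black 2019.0 140.1664581298828 267.6420593261719
[[0.41569345196219254, -0.23231340469853112], [0.37415649297367093, -0.38784423649305966], [0.5306284366569026, -0.42846381702187397], [0.5714119497767902, -0.27323716606393933]]
black 1272.5 445.5299987792969 280.43597412109375
[[1.0167485848721178, 0.6261443506149194], [1.0151252347839401, 0.47116685441534595], [1.1090627985147978, 0.18748148256053138], [1.1321506590570185, 0.18895834232371905], [1.1344316823228568, 0.21196032208436116]]
black 1019.0 187.12802124023438 310.3475036621094
9
black 551.5 131.4729766845703 222.33786010742188
[[0.22920191924764932, -0.2120055830101003], [0.1870438734817932, -0.30670160853311823], [0.2825128831128214, -0.34672008848557745], [0.32251005555964496, -0.25049657758798316]]
wood 2517.5 385.0
[... 1874 characters left out ...]
05, 0.32847515517015385], [0.5748634373993952, 0.34385309239836864], [0.5766505359101622, 0.2766149112961323], [0.5184059845753025, 0.2784861472022436], [0.47775850108173024, 0.3085239428723218]]
potrim [[ 0.5531 -0.0147  0.084 ]
 [ 0.5464  0.0409  0.084 ]
 [ 0.6004  0.0436  0.084 ]
 [ 0.6045 -0.0122  0.084 ]]
base [[0.4796 0.2661 0.012 ]
 [0.6125 0.2664 0.012 ]
 [0.626  0.3332 0.012 ]
 [0.5115 0.3428 0.012 ]]
brushend [[0.4149 0.3512 0.15  ]]
brushend [[0.4774 0.2941 0.2   ]]
tubetop [[0.4959 0.2812 0.11  ]
 [0.5206 0.3634 0.11  ]]
glue [[ 0.7038 -0.2716  0.03  ]]
foam [[ 0.535  -0.1563  0.02  ]]
spare [[ 0.764  -0.0564  0.084 ]]
wall [[0.7597 0.1322 0.    ]]
pliers [[0.5624 0.1501 0.01  ]]
```

apply_moves(
  deltas=[
    {"dp": [0,-0.05,0],"roll": 0,"grip": -1},
    {"dp": [0,-0.05,0],"roll": 0,"grip": -1},
    {"dp": [-0.028,-0.006,-0.052],"roll": 0,"grip": -1},
    {"dp": [-0.028,-0.006,-0.052],"roll": 0,"grip": -1},
    {"dp": [-0.028,-0.006,-0.052],"roll": 0,"grip": -1},
    {"dp": [-0.028,-0.006,-0.052],"roll": 0,"grip": -1},
    {"dp": [-0.028,-0.006,-0.052],"roll": 0,"grip": -1},
    {"dp": [-0.028,-0.006,-0.052],"roll": 0,"grip": -1},
    {"dp": [-0.028,-0.006,-0.052],"roll": -0.11,"grip": -1},
    {"dp": [-0.025,-0.006,-0.05],"roll": -0.11,"grip": -1},
  ],
)

```text
time_s: 1.4
ee_pos: [0.5059, 0.1728, 0.3648]
eef_rot: [-1.571, -0.0, 1.45]
force: [0.3, 0.8, -0.2]
grip_width: 0.0941
```

```bash
python3 - <<'E'
from h import *
o=ctrl.get_obs();print(o["time_s"],o["ee_pos"],o["eef_rot"],o["qpos"])
I=imaging.camera_info("wrist");im=imaging.camera("wrist");cv2.imwrite("pics/w1.png",im);np.save("w1.npy",I["world_from_camera"])
cv2.imwrite("pics/w1b.png",cv2.resize(im,(800,600)))
for n,P in (("pot",(.576,.014,.084)),("hold",(.551,.294,.012)),("end",(.466,.304,.191))): print(n,proj(I,P)*1.5625)
E
```

```text
1.4 [0.5059 0.1728 0.3648] [-1.571  -0.0001  1.4501] [ 0.2607  0.1995  1.3081 -0.      1.6338 -1.1894]
pot [[270.0968 325.7184   1.5625]]
hold [[499.1275 262.2212   1.5625]]
end [[556.3872 205.0411   1.5625]]
```

View pics/w1b.png

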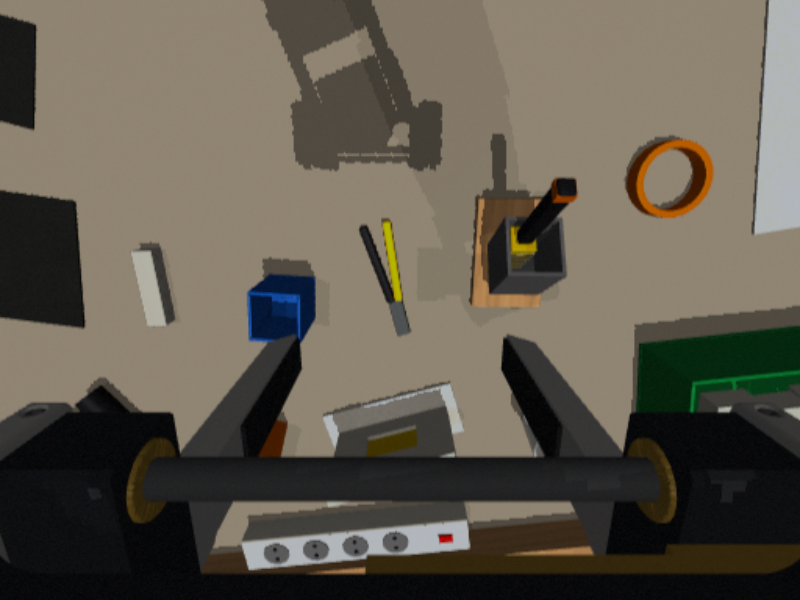

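The wrist view (800 px scale) shows the brush end at (565,188), base corners near (477,197), (472,305) and (541,306), and the pot mouth at (249–302, 290–341). I'll convert these to world positions.

```bash
python3 - <<'E'
from h import *
I=imaging.camera_info("wrist");im=cv2.imread("pics/w1.png")
b=ray(I,np.array([(477,197),(472,305),(541,306),(541,198)])/1.5625,.012);print("base",b)
m=mask(im,(8,70,90),(22,220,255));m[:100]=0;m[210:]=0;m[:,:290]=0;m[:,375:]=0
ys,xs=np.where(m>0);print(len(xs),xs.min(),xs.max(),ys.min(),ys.max())
for y in range(126,198,8):
    r=np.where(m[y,295:350]>0)[0]+295; print(y,ray(I,[(r.min(),y)],.012)[0,:2] if len(r) else None)
o=mask(im,(5,150,90),(20,255,255));c=[c for c in blobs(o,5) if 340<c[:,0,0].mean()<375 and c[:,0,1].mean()<140]
for k in c: print("end",cv2.contourArea(k),k[:,0].min(0),k[:,0].max(0))
print("end",ray(I,np.array([(565,188)])/1.5625,.191),)
pm=mask(im,(105,110,30),(128,255,255));c=blobs(pm)[0];print("pothull",cv2.approxPolyDP(cv2.convexHull(c),2,True)[:,0].tolist())
q=np.array([(249,291),(302,294),(299,341),(249,338)])/1.5625;P=ray(I,q,.084);print("rim",P,P.mean(0))
cr=cv2.resize(im[165:230,150:215],None,fx=6,fy=6,interpolation=cv2.INTER_NEAREST);cr2=cv2.resize(im[105:205,295:370],None,fx=4,fy=4,interpolation=cv2.INTER_NEAREST)
h=max(cr.shape[0],cr2.shape[0]);f=lambda a:cv2.copyMakeBorder(a,0,h-a.shape[0],0,4,0)
cv2.imwrite("pics/c1.png",np.hstack([f(cr),f(cr2)]))
E
```

```text
base [[0.4697 0.2674 0.012 ]
 [0.607  0.2518 0.012 ]
 [0.6189 0.3415 0.012 ]
 [0.48   0.3447 0.012 ]]
1041 302 369 113 196
126 None
134 [0.4847 0.2678]
142 [0.4997 0.2649]
150 [0.5152 0.2639]
158 [0.5306 0.2609]
166 [0.5466 0.2598]
174 [0.5627 0.2567]
182 [0.5792 0.2556]
190 [0.5958 0.2524]
end 37.5 [354 124] [369 129]
end [[0.4564 0.3068 0.191 ]]
pothull [[201, 178], [201, 203], [192, 218], [160, 217], [159, 186], [172, 176]]
rim [[ 0.5367 -0.0045  0.084 ]
 [ 0.547   0.0536  0.084 ]
 [ 0.6026  0.0398  0.084 ]
 [ 0.5921 -0.0169  0.084 ]] [0.5696 0.018  0.084 ]
```

View pics/c1.png

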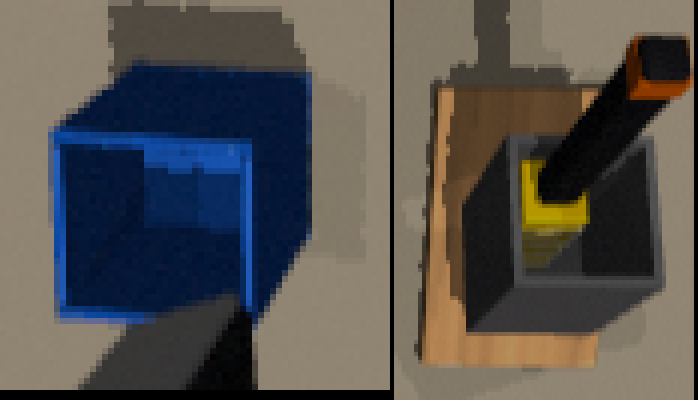

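Holder: origin (0.5445, 0.3045), yaw −0.138. The brush sits at about −9.5 mm in the holder's y. Pot: about (0.57, 0.018). I'll grasp the handle 150 mm from the bristle end.

apply_moves(
  deltas=[
    {"dp": [0.042,0,0.015],"roll": 0.017,"grip": -1},
    {"dp": [0.042,0.01,0.015],"roll": 0,"grip": -1},
    {"dp": [0.042,0.03,0.016],"roll": 0,"grip": -1},
    {"dp": [0,0.05,0],"roll": 0,"grip": -1},
    {"dp": [0,0.05,0],"roll": 0,"grip": -1},
    {"dp": [0,0.05,0],"roll": 0,"grip": -1},
    {"dp": [0,0.027,0],"roll": 0,"grip": -1},
    {"dp": [0,0,0],"roll": 0,"grip": -1},
  ],
)

```text
time_s: 2.45
ee_pos: [0.4754, 0.3053, 0.1457]
eef_rot: [-1.568, 0.002, 1.43]
force: [-0.5, -0.2, 0.3]
grip_width: 0.094
```

```bash
python3 - <<'E'
from h import *
o=ctrl.get_obs();print(o["time_s"],o["ee_pos"],o["eef_rot"],o["force"])
im=imaging.camera("wrist");s=imaging.camera("side")
cv2.imwrite("pics/w2.png",np.hstack([cv2.resize(im,(400,300)),cv2.resize(s[150:300,140:340],(400,300))]))
E
```

```text
2.45 [0.4754 0.3053 0.1457] [-1.5677  0.0023  1.4299] [-0.5446 -0.2314  0.3451]
```

View pics/w2.png

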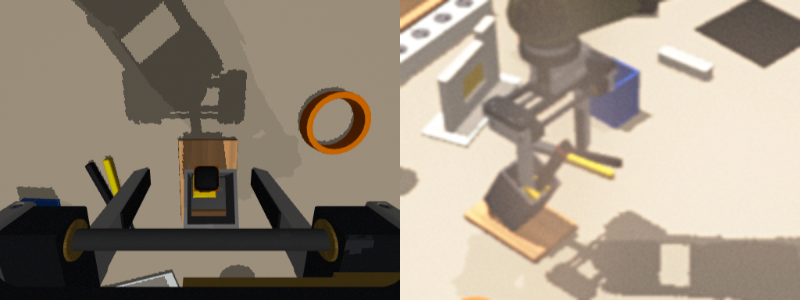

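The handle is between the fingers: in the wrist half at (205,178), roughly centred on the jaws. Closing now.

apply_moves(
  deltas=[
    {"dp": [0,0,0],"roll": 0,"grip": 1},
    {"dp": [0,0,0],"roll": 0,"grip": 1},
    {"dp": [0,0,0],"roll": 0,"grip": 1},
    {"dp": [0,0,0],"roll": 0,"grip": 1},
    {"dp": [0,0,0],"roll": 0,"grip": 1},
    {"dp": [0,0,0],"roll": 0,"grip": 1},
  ],
  newtons=15,
)

```text
time_s: 3.3
ee_pos: [0.4763, 0.3057, 0.1474]
eef_rot: [-1.571, 0.0, 1.43]
force: [-0.5, 0.1, 0.6]
grip_width: 0.0372
```

apply_moves(
  deltas=[
    {"dp": [0,0,0],"roll": 0,"grip": 1},
    {"dp": [0,0,0],"roll": 0,"grip": 1},
    {"dp": [0,0,0],"roll": 0,"grip": 1},
    {"dp": [0,0,0],"roll": 0,"grip": 1},
  ],
  newtons=15,
)

```text
time_s: 3.8
ee_pos: [0.4763, 0.3057, 0.1474]
eef_rot: [-1.571, 0.0, 1.43]
force: [0.4, 0.4, -0.2]
grip_width: 0.0159
```

apply_moves(
  deltas=[
    {"dp": [0,-0.022,0.012],"roll": 0,"grip": 1},
    {"dp": [0,-0.022,0.012],"roll": 0,"grip": 1},
    {"dp": [0,-0.013,-0.015],"roll": 0,"grip": 1},
    {"dp": [0,-0.013,-0.015],"roll": 0,"grip": 1},
    {"dp": [0,0,-0.013],"roll": 0,"grip": 1},
    {"dp": [0,0,-0.012],"roll": 0,"grip": 1},
    {"dp": [0,0,-0.012],"roll": 0,"grip": 1},
    {"dp": [0,0,-0.012],"roll": 0,"grip": 1},
    {"dp": [0,0,0],"roll": 0,"grip": 1},
  ],
)

```text
time_s: 4.92
ee_pos: [0.5315, 0.2977, 0.217]
eef_rot: [-1.571, 0.0, 1.429]
force: [-0.1, -0.7, -1.0]
grip_width: 0.0157
```

```bash
python3 - <<'E'
from h import *
o=ctrl.get_obs();print(o["time_s"],o["ee_pos"],o["eef_rot"],o["force"],o["grip_width"])
im=imaging.camera("scene");s=imaging.camera("side")
cv2.imwrite("pics/w3.png",np.hstack([cv2.resize(im[110:230,240:400],(400,300),interpolation=2),cv2.resize(s[150:300,140:340],(400,300))]))
E
```

```text
4.925 [0.5315 0.2977 0.217 ] [-1.5709  0.0003  1.4294] [-0.1252 -0.6669 -1.0196] 0.015674042781919632
```

View pics/w3.png

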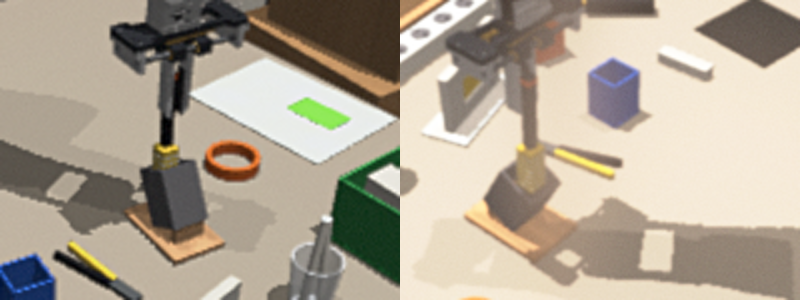

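Both views show the brush standing upright in the grip above the holder. Lifting and carrying it over the pot.

apply_moves(
  deltas=[
    {"dp": [0,-0.035,0.003],"roll": 0,"grip": 1},
    {"dp": [0,-0.04,0],"roll": 0,"grip": 1},
    {"dp": [0,-0.035,0],"roll": 0,"grip": 1},
    {"dp": [-0.03,0,-0.01],"roll": 0,"grip": 1},
    {"dp": [-0.05,0,-0.015],"roll": 0,"grip": 1},
    {"dp": [-0.055,0,-0.015],"roll": 0,"grip": 1},
    {"dp": [-0.055,0,-0.016],"roll": 0,"grip": 1},
    {"dp": [-0.05,0.02,-0.015],"roll": 0,"grip": 1},
    {"dp": [-0.031,0.045,-0.01],"roll": 0.06,"grip": 1},
    {"dp": [0,0,0],"roll": 0,"grip": 1},
  ],
  newtons=30,
)

```text
time_s: 6.28
ee_pos: [0.5689, 0.0171, 0.2596]
eef_rot: [-1.566, 0.001, 1.367]
force: [0.1, 0.6, -0.7]
grip_width: 0.0158
```

```bash
python3 - <<'E'
from h import *
o=ctrl.get_obs();print(o["time_s"],o["ee_pos"],o["eef_rot"],o["force"],o["grip_width"])
im={n:imaging.camera(n) for n in("scene","side","wrist")};I={n:imaging.camera_info(n) for n in im}
for n in im: cv2.imwrite(f"pics/{n}4.png",im[n])
g=o["ee_pos"]
for n in("scene","side"): print(n,"grasp,pred bottom,pred rimc",proj(I[n],[g,g-[0,0,.142],(.571,.018,.084)])[:,:2])
cv2.imwrite("pics/w4.png",np.hstack([cv2.resize(im["scene"][140:260,190:310],(400,400),interpolation=2),cv2.resize(im["side"][110:230,200:320],(400,400),interpolation=2)]))
E
```

```text
6.275 [0.5689 0.0171 0.2596] [-1.5661  0.0012  1.367 ] [ 0.1448  0.6047 -0.6641] 0.015800243656568198
scene grasp,pred bottom,pred rimc [[247.955  174.4095]
 [249.226  210.9779]
 [250.0979 219.1083]]
side grasp,pred bottom,pred rimc [[246.2132 136.7937]
 [246.3938 176.1749]
 [245.7301 184.8341]]
```

View pics/w4.png

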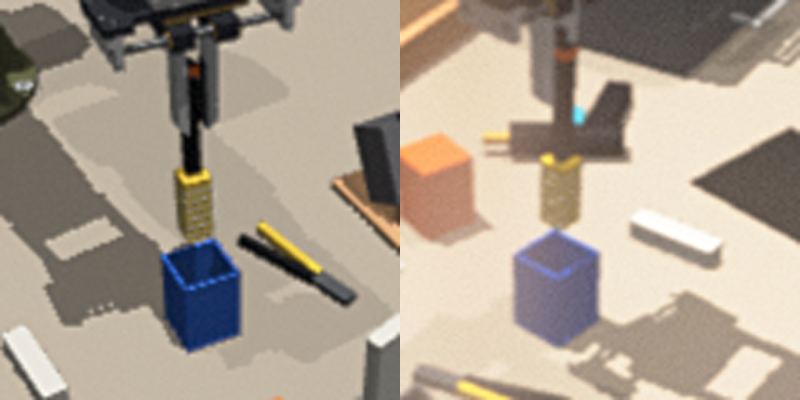

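The brush is over the pot mouth and vertical: in the scene half the bristle end is at (195,235) and the mouth centre at (202,267). The side view agrees to about 3 mm. Going down for the first push.

apply_moves(
  deltas=[
    {"dp": [0.002,0.02,-0.002],"roll": 0,"grip": 1},
    {"dp": [0,0.025,0],"roll": 0,"grip": 1},
    {"dp": [0,0.025,0],"roll": 0,"grip": 1},
    {"dp": [0,0.02,0],"roll": 0,"grip": 1},
    {"dp": [0,0.015,0],"roll": 0,"grip": 1},
    {"dp": [0,0.005,0],"roll": 0,"grip": 1},
    {"dp": [0,0,0],"roll": 0,"grip": 1},
  ],
)

```text
time_s: 7.3
ee_pos: [0.5725, 0.0206, 0.153]
eef_rot: [-1.572, -0.0, 1.37]
force: [0.3, 0.9, -0.9]
grip_width: 0.0157
```

apply_moves(
  deltas=[
    {"dp": [0,0.004,0],"roll": 0,"grip": 1},
    {"dp": [0,0.003,0],"roll": 0,"grip": 1},
    {"dp": [0,0,0],"roll": 0,"grip": 1},
  ],
)

```text
time_s: 7.68
ee_pos: [0.5722, 0.0203, 0.1453]
eef_rot: [-1.571, 0.0, 1.37]
force: [0.5, -0.4, -1.5]
grip_width: 0.0156
```

apply_moves(
  deltas=[
    {"dp": [0,0.003,0],"roll": 0,"grip": 1},
    {"dp": [0,0.002,0],"roll": 0,"grip": 1},
    {"dp": [0,0,0],"roll": 0,"grip": 1},
  ],
)

```text
time_s: 8.05
ee_pos: [0.5736, 0.0201, 0.1432]
eef_rot: [-1.576, -0.001, 1.37]
force: [-0.7, -1.2, 19.5]
grip_width: 0.0154
```

apply_moves(
  deltas=[
    {"dp": [0,-0.015,0],"roll": 0,"grip": 1},
    {"dp": [0,-0.025,0],"roll": 0,"grip": 1},
    {"dp": [0,-0.025,0],"roll": 0,"grip": 1},
    {"dp": [0,-0.02,0],"roll": 0,"grip": 1},
    {"dp": [0,-0.002,0],"roll": 0,"grip": 1},
    {"dp": [0,0,0],"roll": 0,"grip": 1},
    {"dp": [0,0,0],"roll": 0,"grip": 1},
  ],
)

```text
time_s: 8.93
ee_pos: [0.572, 0.0203, 0.2265]
eef_rot: [-1.569, 0.0, 1.37]
force: [-0.0, -0.2, -1.0]
grip_width: 0.0158
```

```bash
python3 - <<'E'
from h import *
o=ctrl.get_obs();print(o["time_s"],o["ee_pos"],o["eef_rot"],o["force"],o["grip_width"])
im={n:imaging.camera(n) for n in("scene","side")}
cv2.imwrite("pics/w5.png",np.hstack([cv2.resize(im["scene"][140:260,190:310],(400,400),interpolation=2),cv2.resize(im["side"][110:230,200:320],(400,400),interpolation=2)]))
E
```

```text
8.925 [0.572  0.0203 0.2265] [-1.5693  0.0003  1.37  ] [-0.0166 -0.2035 -0.9568] 0.015788817170642077
```

View pics/w5.png

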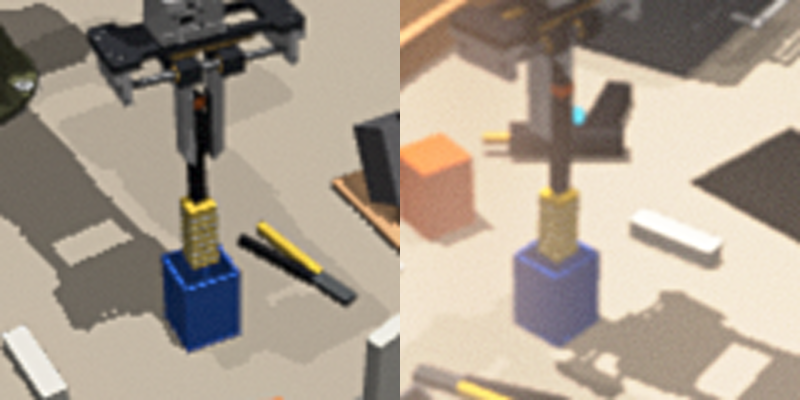

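The bristle end is level with the pot mouth, at (202,265) in the scene half. Lifting slightly more, then the second push.

apply_moves(
  deltas=[
    {"dp": [0,-0.004,0],"roll": 0,"grip": 1},
    {"dp": [0,0,0],"roll": 0,"grip": 1},
    {"dp": [0,0.024,0],"roll": 0,"grip": 1},
    {"dp": [0,0.025,0],"roll": 0,"grip": 1},
    {"dp": [0,0.025,0],"roll": 0,"grip": 1},
    {"dp": [0,0.009,0],"roll": 0,"grip": 1},
    {"dp": [0,0.005,0],"roll": 0,"grip": 1},
    {"dp": [0,0.002,0],"roll": 0,"grip": 1},
    {"dp": [0,0,0],"roll": 0,"grip": 1},
  ],
)

```text
time_s: 10.15
ee_pos: [0.5729, 0.0203, 0.1432]
eef_rot: [-1.573, -0.0, 1.37]
force: [-1.8, -0.1, 6.7]
grip_width: 0.0158
```

apply_moves(
  deltas=[
    {"dp": [0,-0.03,0],"roll": 0,"grip": 1},
    {"dp": [0,-0.05,0],"roll": 0,"grip": 1},
    {"dp": [0,-0.055,0],"roll": 0,"grip": 1},
    {"dp": [0,-0.05,0],"roll": -0.063,"grip": 1},
    {"dp": [0.05,0,0.015],"roll": 0,"grip": 1},
    {"dp": [0.055,0,0.018],"roll": 0,"grip": 1},
    {"dp": [0.055,0,0.018],"roll": 0,"grip": 1},
    {"dp": [0.055,0,0.018],"roll": 0,"grip": 1},
    {"dp": [0.058,0,0.016],"roll": 0,"grip": 1},
    {"dp": [0,0,0],"roll": 0,"grip": 1},
  ],
)

```text
time_s: 11.4
ee_pos: [0.5245, 0.3057, 0.3268]
eef_rot: [-1.571, -0.001, 1.437]
force: [0.8, 0.0, -0.6]
grip_width: 0.0152
```

```bash
python3 - <<'E'
from h import *
o=ctrl.get_obs();print(o["time_s"],o["ee_pos"],o["eef_rot"],o["qpos"],o["grip_width"])
hx=np.array([np.cos(-.138),np.sin(-.138)]);hy=np.array([-hx[1],hx[0]]);d=o["ee_pos"][:2]-[.5445,.3045];print("holder xy",d@hx,d@hy)
E
```

```text
11.4 [0.5245 0.3057 0.3268] [-1.5712 -0.0007  1.4374] [ 0.4673  0.3799  1.1636  0.0004  1.5973 -0.9701] 0.015221418819088778
holder xy -0.020023991804468982 -0.0015445314763976525
```

apply_moves(
  deltas=[
    {"dp": [0,0.035,-0.002],"roll": 0,"grip": 1},
    {"dp": [0,0.04,0],"roll": 0,"grip": 1},
    {"dp": [0,0.02,0],"roll": 0,"grip": 1},
    {"dp": [0,0.011,0],"roll": 0,"grip": 1},
    {"dp": [0,0,0],"roll": 0,"grip": 1},
  ],
  newtons=15,
)

```text
time_s: 12.02
ee_pos: [0.5278, 0.3017, 0.2208]
eef_rot: [-1.571, -0.0, 1.433]
force: [-0.2, 0.0, -0.2]
grip_width: 0.0158
```

```bash
python3 - <<'E'
from h import *
o=ctrl.get_obs();print(o["time_s"],o["ee_pos"],o["force"])
im={n:imaging.camera(n) for n in("scene","side")}
cv2.imwrite("pics/w6.png",np.hstack([cv2.resize(im["scene"][110:230,240:360],(400,400),interpolation=2),cv2.resize(im["side"][150:300,140:290],(400,400),interpolation=2)]))
E
```

```text
12.025 [0.5278 0.3017 0.2208] [-0.1806  0.0268 -0.1537]
```

View pics/w6.png

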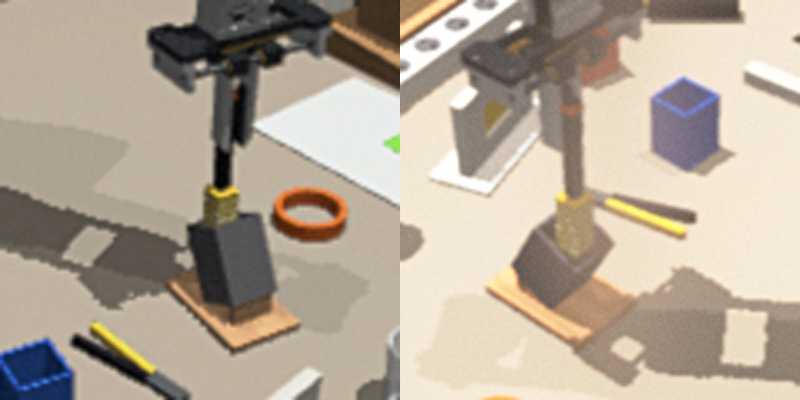

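The head is inside the tube mouth. Now tilting it back against the lower lip and lowering along the tube axis.

apply_moves(
  deltas=[
    {"dp": [0,0.003,0.015],"roll": 0,"grip": 1},
    {"dp": [0,0.005,0.015],"roll": 0,"grip": 1},
    {"dp": [0,0.007,0.015],"roll": 0,"grip": 1},
    {"dp": [0,0.007,0.015],"roll": 0,"grip": 1},
    {"dp": [0,0.007,0.013],"roll": 0,"grip": 1},
    {"dp": [0,0.011,-0.006],"roll": 0,"grip": 1},
    {"dp": [0,0.014,-0.0075],"roll": 0,"grip": 1},
    {"dp": [0,0.011,-0.006],"roll": 0,"grip": 1},
    {"dp": [0,0,0],"roll": 0,"grip": 1},
  ],
)

```text
time_s: 13.25
ee_pos: [0.4751, 0.309, 0.1542]
eef_rot: [-1.57, 0.001, 1.432]
force: [0.7, -0.4, 0.6]
grip_width: 0.0159
```

apply_moves(
  deltas=[
    {"dp": [0,0.006,-0.003],"roll": 0,"grip": 1},
    {"dp": [0,0,0],"roll": 0,"grip": 1},
    {"dp": [0,0,0],"roll": 0,"grip": 0.6},
    {"dp": [0,0,0],"roll": 0,"grip": 0.4},
    {"dp": [0,0,0],"roll": 0,"grip": 0},
    {"dp": [0,0,0],"roll": 0,"grip": -0.5},
    {"dp": [0,0,0],"roll": 0,"grip": -1},
    {"dp": [0,0,0],"roll": 0,"grip": -1},
    {"dp": [0,0,0],"roll": 0,"grip": -1},
    {"dp": [0,0,0],"roll": 0,"grip": -1},
  ],
)

```text
time_s: 14.5
ee_pos: [0.4776, 0.3091, 0.1495]
eef_rot: [-1.571, -0.0, 1.433]
force: [-0.1, -0.2, 0.2]
grip_width: 0.0851
```

apply_moves(
  deltas=[
    {"dp": [0,-0.05,0],"roll": 0,"grip": -1},
    {"dp": [0,-0.055,0],"roll": 0,"grip": -1},
    {"dp": [0,-0.055,0],"roll": 0,"grip": -1},
    {"dp": [-0.02,-0.04,-0.005],"roll": 0,"grip": -1},
    {"dp": [-0.045,-0.015,-0.01],"roll": 0,"grip": -1},
    {"dp": [-0.05,0,-0.01],"roll": 0,"grip": -1},
    {"dp": [-0.05,0,-0.01],"roll": 0,"grip": -1},
    {"dp": [-0.05,0,0.01],"roll": 0,"grip": -1},
    {"dp": [0,0,0],"roll": 0,"grip": -1},
  ],
)

```text
time_s: 15.62
ee_pos: [0.4723, 0.0905, 0.3651]
eef_rot: [-1.572, -0.0, 1.43]
force: [-0.1, -0.5, -0.7]
grip_width: 0.0938
```

```bash
python3 - <<'E'
from h import *
o=ctrl.get_obs();print(o["time_s"],o["ee_pos"],o["eef_rot"])
I=imaging.camera_info("wrist");im=imaging.camera("wrist");cv2.imwrite("pics/w7r.png",im);cv2.imwrite("pics/w7.png",cv2.resize(im,(800,600),interpolation=2))
print("end pred",proj(I,(.458,.3075,.191))*1.5625,"pot rim",proj(I,(.571,.019,.084))*1.5625)
c=blobs(mask(im,(0,0,0),(179,120,45)),300)
for k in c:
    q=cv2.approxPolyDP(k,3,True)[:,0]
    if len(q)<7: print(cv2.contourArea(k),q.tolist(),ray(I,q,.004)[:,:2].tolist())
k=blobs(mask(im,(105,110,30),(128,255,255)))[0];print("pothull",cv2.approxPolyDP(cv2.convexHull(k),1.5,True)[:,0].tolist())
s=imaging.camera_info("scene");q=np.array([[0.4157,-.2323],[.3742,-.3878],[.5306,-.4285],[.5714,-.2732]]);print("scene mat",q.mean(0))
E
```

```text
15.625 [0.4723 0.0905 0.3651] [-1.572  -0.0001  1.4297]
end pred [[662.6638 218.2556   1.5625]] pot rim [[351.3368 340.7666   1.5625]]
6480.5 [[6, 135], [17, 213], [98, 221], [93, 144]] [[0.37082787171562304, -0.38737771605673527], [0.5294123797107809, -0.42980660308793], [0.5714069844691583, -0.26561429363054434], [0.411550502934137, -0.22517018213148488]]
4130.5 [[6, 18], [7, 83], [69, 99], [72, 35]] [[0.17990839075071274, -0.3068778455615537], [0.28080582622193795, -0.34748335170313943], [0.323964446117584, -0.24358558858015866], [0.22139467647810232, -0.20224802459070323]]
657.5 [[373, 152], [355, 166], [358, 196], [377, 187]] [[0.5051826974699324, 0.3201251415534831], [0.528597203308395, 0.2836307439056023], [0.5934430182661952, 0.2874000851992785], [0.5793403816326146, 0.3269053637425019]]
pothull [[216, 187], [243, 188], [243, 214], [240, 231], [209, 230], [209, 200]]
scene mat [ 0.473  -0.3305]
```

View pics/w7.png

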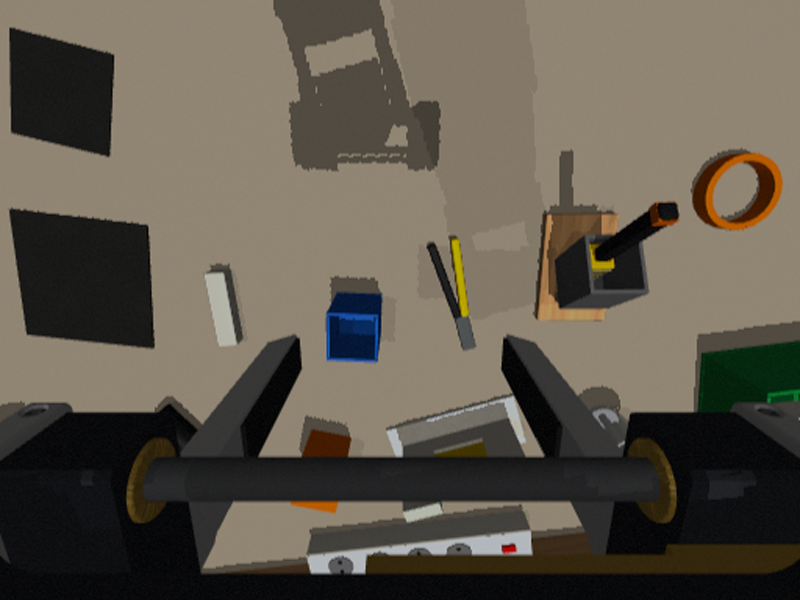

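Brush seated in the holder: end at (665,212), prediction (663,218). The pot is still standing, with its mouth around (353,336). Mat corners measured: centre about (0.472, −0.329), yaw −0.256. Next I turn the gripper to straddle the pot along its x.

apply_moves(
  deltas=[
    {"dp": [0,0.015,0],"roll": 0.18,"grip": -1},
    {"dp": [0,0.015,0],"roll": 0.18,"grip": -1},
    {"dp": [0,0.015,0],"roll": 0.18,"grip": -1},
    {"dp": [0,0.015,0],"roll": 0.18,"grip": -1},
    {"dp": [0,0.015,0],"roll": 0.18,"grip": -1},
    {"dp": [0,0.015,0],"roll": 0.18,"grip": -1},
    {"dp": [0,0.015,0],"roll": 0.18,"grip": -1},
    {"dp": [0,0.015,0],"roll": 0.18,"grip": -1},
    {"dp": [0,0.015,0],"roll": 0.18,"grip": -1},
    {"dp": [0,0,0],"roll": 0,"grip": -1},
  ],
)

```text
time_s: 16.92
ee_pos: [0.4725, 0.0936, 0.2286]
eef_rot: [-1.571, 0.002, -0.185]
force: [0.5, 0.3, 0.1]
grip_width: 0.0941
```

```bash
python3 - <<'E'
from h import *
o=ctrl.get_obs();print(o["time_s"],o["ee_pos"],o["eef_rot"],o["qpos"])
I=imaging.camera_info("wrist");im=imaging.camera("wrist");cv2.imwrite("pics/w8r.png",im)
k=blobs(mask(im,(105,110,30),(128,255,255)))[0];print("pothull",cv2.approxPolyDP(cv2.convexHull(k),1.5,True)[:,0].tolist())
print(proj(I,[(.568,.020,.084),(.568,.02,0)]))
# rim top is brighter blue
m=mask(im,(100,150,120),(128,255,255));k=np.vstack(blobs(m,3));r=cv2.minAreaRect(k);print(r);q=cv2.boxPoints(r);P=ray(I,q,.084);print(P,P.mean(0),[np.linalg.norm(P[i]-P[i-1]) for i in range(4)])
old=cv2.imread("pics/w7r.png")
E
```

```text
16.925 [0.4725 0.0936 0.2286] [-1.5713  0.002  -0.1848] [0.1194 0.1381 1.6894 0.0001 1.3162 0.3041]
pothull [[346, 183], [366, 200], [361, 243], [316, 242], [305, 218], [307, 183]]
[[341.9352 221.7229   1.    ]
 [325.533  200.0848   1.    ]]
((341.5, 221.0), (42.0, 49.0), 90.0)
[[ 0.5406  0.0546  0.084 ]
 [ 0.6     0.0435  0.084 ]
 [ 0.5959 -0.0141  0.084 ]
 [ 0.5336 -0.0025  0.084 ]] [0.5675 0.0204 0.084 ] [np.float64(0.05751682828530047), np.float64(0.060448739268006986), np.float64(0.05776223970302589), np.float64(0.06337942036227079)]
```

apply_moves(
  deltas=[
    {"dp": [0.05,0,-0.025],"roll": 0,"grip": -1},
    {"dp": [0.05,0.01,-0.025],"roll": 0,"grip": -1},
    {"dp": [0.007,0.04,-0.004],"roll": 0,"grip": -1},
    {"dp": [0,0.045,0],"roll": 0,"grip": -1},
    {"dp": [0,0.045,0],"roll": 0,"grip": -1},
    {"dp": [0,0.031,0],"roll": 0,"grip": -1},
    {"dp": [0,0,0],"roll": 0,"grip": 0.3},
    {"dp": [0,0,0],"roll": 0,"grip": 0.5},
    {"dp": [0,0,0],"roll": 0,"grip": 0.5},
    {"dp": [0,0,0],"roll": 0,"grip": 0.5},
  ],
  newtons=10,
)

```text
time_s: 18.23
ee_pos: [0.5684, 0.0198, 0.0597]
eef_rot: [-1.57, -0.002, -0.187]
force: [-1.7, 0.1, 5.2]
grip_width: 0.0602
```

apply_moves(
  deltas=[
    {"dp": [0,0,0],"roll": 0,"grip": 1},
    {"dp": [0,0,0],"roll": 0,"grip": 1},
  ],
  newtons=12,
)

```text
time_s: 18.48
ee_pos: [0.5684, 0.0198, 0.0596]
eef_rot: [-1.57, -0.002, -0.187]
force: [-1.3, 0.1, 7.5]
grip_width: 0.06
```

apply_moves(
  deltas=[
    {"dp": [0,-0.02,0],"roll": 0,"grip": 1},
    {"dp": [0,-0.03,0],"roll": 0,"grip": 1},
    {"dp": [-0.008,0,-0.03],"roll": 0,"grip": 1},
    {"dp": [-0.014,0,-0.05],"roll": 0,"grip": 1},
    {"dp": [-0.014,0,-0.05],"roll": 0,"grip": 1},
    {"dp": [-0.014,0,-0.05],"roll": 0,"grip": 1},
    {"dp": [-0.013,0,-0.045],"roll": 0,"grip": 1},
    {"dp": [-0.004,0,-0.015],"roll": 0.069,"grip": 1},
    {"dp": [0,0,0],"roll": 0,"grip": 1},
  ],
)

```text
time_s: 19.6
ee_pos: [0.4571, -0.2043, 0.1087]
eef_rot: [-1.571, -0.0, -0.257]
force: [-0.5, 0.5, -1.4]
grip_width: 0.06
```

```bash
cat > st.py <<'E'
from h import *
o=ctrl.get_obs();print(o["time_s"],o["ee_pos"],o["eef_rot"],o["force"],o["moment"],o["grip_width"])
mx=np.array([np.cos(-.256),np.sin(-.256)]);my=np.array([-mx[1],mx[0]]);d=o["ee_pos"][:2]-[.472,-.329];print("mat xy",d@mx,d@my,"grip z",o["ee_pos"][2]+.008)
E
python3 st.py; python3 - <<'E'
from h import *
I=imaging.camera_info("wrist");im=imaging.camera("wrist");cv2.imwrite("pics/w9r.png",im);cv2.imwrite("pics/w9.png",np.hstack([im,cv2.resize(imaging.camera("scene")[160:320,60:180],(288,384),interpolation=2)]))
c=blobs(mask(im,(0,0,0),(179,120,45)),300)
for k in c:
    q=cv2.approxPolyDP(k,3,True)[:,0]
    print(cv2.contourArea(k),q.tolist()[:8],ray(I,q,.004)[:8,:2].round(4).tolist())
E
```

```text
19.6 [ 0.4571 -0.2043  0.1087] [-1.5709 -0.0003 -0.2573] [-0.5177  0.513  -1.3854] [-0.0395  0.0649  0.0036] 0.06002234262580722
mat xy -0.04596315673541054 0.11681908088311516 grip z 0.11671342512681829
38077.5 [[511, 358], [493, 367], [168, 368], [166, 364], [172, 354], [169, 320], [225, 319], [227, 339]] [[0.7194, -0.5113], [0.6964, -0.521], [0.281, -0.4127], [0.2808, -0.4056], [0.2941, -0.3918], [0.3087, -0.3403], [0.3762, -0.3566], [0.3699, -0.3868]]
2679.0 [[511, 157], [455, 201], [468, 216], [492, 227], [503, 262], [510, 267], [511, 196], [486, 216]] [[0.7189, -0.2376], [0.6605, -0.2717], [0.6734, -0.2931], [0.6986, -0.3133], [0.7102, -0.362], [0.7181, -0.3709], [0.719, -0.2813], [0.6925, -0.2981]]
```

View pics/w9.png

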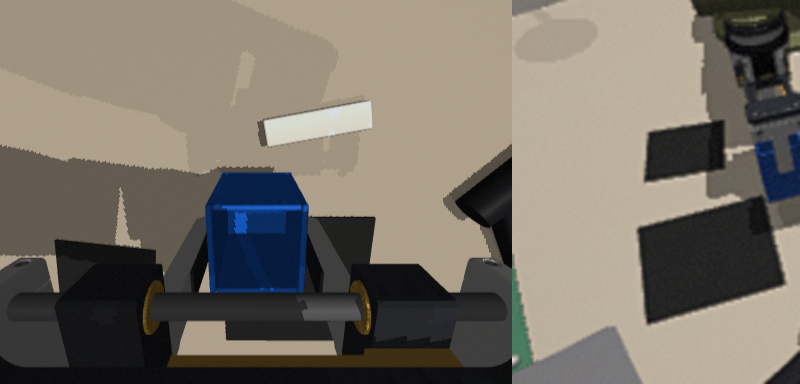

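The pot hangs level in the grip, clear of the foam bar. The mat's near edge is at row 217, with its corner at (375,217). Checking that edge against my estimate.

```bash
python3 - <<'E'
from h import *
I=imaging.camera_info("wrist")
mx=np.array([np.cos(-.256),np.sin(-.256)]);my=np.array([-mx[1],mx[0]])
for p in ((375,217),(345,217),(315,217),(369,268)):
    P=ray(I,[p],.004)[0,:2];d=P-[.472,-.329];print(p,P,d@mx,d@my)
im=cv2.imread("pics/w9r.png")
for u in (325,345,365): print(u,cv2.cvtColor(im,cv2.COLOR_BGR2GRAY)[210:226,u])
E
```

```text
(375, 217) [ 0.5751 -0.2666] 0.08397556845309555 0.08651884333877843
(345, 217) [ 0.5433 -0.2583] 0.05103454585155758 0.08648211425027191
(315, 217) [ 0.5114 -0.25  ] 0.018101591664619204 0.08644539415801047
(369, 268) [ 0.5599 -0.3286] 0.08496957588268328 0.022633988002701035
325 [163 162 163 164 156 149 115  24  32  35  35  32  31  34  34  32]
345 [163 163 163 163 163 157 116  22  32  33  32  33  33  32  31  33]
365 [163 163 162 163 162 136  59  17  28  32  32  32  30  30  32  32]
```

apply_moves(
  deltas=[
    {"dp": [0,0.02,0.003],"roll": 0,"grip": 1},
    {"dp": [0,0.02,0.001],"roll": 0,"grip": 1},
    {"dp": [0,0.008,0],"roll": 0,"grip": 1},
    {"dp": [0,0,0],"roll": 0,"grip": 1},
    {"dp": [0,0,0],"roll": 0,"grip": 1},
  ],
  newtons=8,
)

```text
time_s: 20.32
ee_pos: [0.4589, -0.1998, 0.0611]
eef_rot: [-1.571, -0.001, -0.255]
force: [0.2, 0.2, -1.9]
grip_width: 0.0598
```

```bash
python3 st.py
```

```text
20.325 [ 0.4589 -0.1998  0.0611] [-1.571  -0.001  -0.2555] [ 0.2161  0.1686 -1.8625] [-0.047   0.0747 -0.0147] 0.059768345528817504
mat xy -0.045435564472762285 0.12167687073089947 grip z 0.06911578120558229
```

apply_moves(
  deltas=[
    {"dp": [0,0,-0.003],"roll": 0,"grip": 1},
    {"dp": [0,0,-0.004],"roll": 0,"grip": 1},
    {"dp": [0,0,-0.003],"roll": 0,"grip": 1},
    {"dp": [0,0,0],"roll": 0,"grip": 1},
  ],
  newtons=6,
)

```text
time_s: 20.82
ee_pos: [0.4559, -0.2098, 0.0607]
eef_rot: [-1.571, -0.0, -0.256]
force: [-0.5, -0.6, 1.0]
grip_width: 0.0601
```

```bash
python3 st.py
```

```text
20.825 [ 0.4559 -0.2098  0.0607] [-1.571  -0.0004 -0.2563] [-0.5153 -0.5553  1.0333] [-0.1785  0.2473 -0.0252] 0.06005922848889725
mat xy -0.04573702939779812 0.11124996687512217 grip z 0.06866340000405122
```

apply_moves(
  deltas=[
    {"dp": [0,-0.003,-0.006],"roll": 0,"grip": 1},
    {"dp": [0,-0.002,-0.006],"roll": 0,"grip": 1},
    {"dp": [0,-0.0005,-0.009],"roll": 0,"grip": 1},
    {"dp": [0,0,-0.009],"roll": 0,"grip": 1},
    {"dp": [0,0,0],"roll": 0,"grip": 1},
  ],
)

```text
time_s: 21.45
ee_pos: [0.448, -0.2392, 0.0659]
eef_rot: [-1.571, -0.0, -0.257]
force: [1.3, 0.3, -0.7]
grip_width: 0.0599
```

```bash
python3 st.py; python3 - <<'E'
from h import *
im=imaging.camera("wrist");I=imaging.camera_info("wrist");cv2.imwrite("pics/wa.png",im)
k=blobs(mask(im,(105,110,30),(128,255,255)))[0];print("hull",cv2.approxPolyDP(cv2.convexHull(k),1.5,True)[:,0].tolist())
o=ctrl.get_obs();g=o["ee_pos"]+[0,0,.008]
mx=np.array([np.cos(-.256),np.sin(-.256),0]);my=np.array([-mx[1],mx[0],0]);z=np.array([0,0,1.])
for th in (0,15,30,45):
    t=np.deg2rad(th);u=-my*np.sin(t)+z*np.cos(t);n=my*np.cos(t)+z*np.sin(t)
    P=[g+u*s+n*q+mx*w for s in(-.067,.017) for q in(-.03,.03) for w in (-.03,.03)]
    p=proj(I,P)[:,:2].astype(np.float32);print(th,cv2.convexHull(p)[:,0].round().tolist())
E
```

```text
21.45 [ 0.448  -0.2392  0.0659] [-1.5711 -0.     -0.2569] [ 1.337   0.2567 -0.6799] [-0.0891  0.0379  0.0632] 0.05994380950134967
mat xy -0.04590153313192487 0.08077173651189677 grip z 0.07388358726429267
hull [[295, 139], [311, 219], [300, 277], [297, 279], [214, 277], [202, 218], [217, 140]]
0 [[310.0, 204.0], [305.0, 294.0], [210.0, 294.0], [205.0, 204.0], [223.0, 171.0], [292.0, 171.0]]
15 [[312.0, 218.0], [303.0, 290.0], [212.0, 290.0], [203.0, 218.0], [220.0, 154.0], [294.0, 154.0]]
30 [[314.0, 234.0], [300.0, 283.0], [214.0, 283.0], [201.0, 234.0], [217.0, 140.0], [297.0, 140.0]]
45 [[314.0, 251.0], [298.0, 274.0], [216.0, 274.0], [201.0, 251.0], [213.0, 129.0], [301.0, 129.0]]
```

It's pivoting as intended, at about 27°. Continuing the arc.

apply_moves(
  deltas=[
    {"dp": [0,0.0015,-0.009],"roll": 0,"grip": 1},
    {"dp": [0,0.0025,-0.009],"roll": 0,"grip": 1},
    {"dp": [0,0.004,-0.008],"roll": 0,"grip": 1},
    {"dp": [0,0.005,-0.008],"roll": 0,"grip": 1},
    {"dp": [0,0.006,-0.007],"roll": 0,"grip": 1},
    {"dp": [0,0.0065,-0.007],"roll": 0,"grip": 1},
    {"dp": [0,0,0],"roll": 0,"grip": 1},
  ],
)

```text
time_s: 22.38
ee_pos: [0.4357, -0.2851, 0.0397]
eef_rot: [-1.57, 0.001, -0.257]
force: [-0.5, 0.3, -0.6]
grip_width: 0.0601
```

```bash
python3 st.py; cat > tilt.py <<'E'
from h import *
import sys
im=imaging.camera("wrist");I=imaging.camera_info("wrist");cv2.imwrite("pics/wt.png",im)
k=blobs(mask(im,(105,110,30),(128,255,255)))[0];print("hull",cv2.approxPolyDP(cv2.convexHull(k),1.5,True)[:,0].tolist())
o=ctrl.get_obs();g=o["ee_pos"]+[0,0,.008];gg=float(sys.argv[1])
mx=np.array([np.cos(-.256),np.sin(-.256),0]);my=np.array([-mx[1],mx[0],0]);z=np.array([0,0,1.])
for th in map(float,sys.argv[2:]):
    t=np.deg2rad(th);u=-my*np.sin(t)+z*np.cos(t);n=my*np.cos(t)+z*np.sin(t)
    P=[g+u*s+n*q+mx*w for s in(-gg,.084-gg) for q in(-.03,.03) for w in (-.03,.03)]
    p=proj(I,P)[:,:2].astype(np.float32);print(th,cv2.convexHull(p)[:,0].round().tolist())
E
python3 tilt.py .067 60 75 90
```

```text
22.375 [ 0.4357 -0.2851  0.0397] [-1.5705  0.0012 -0.2565] [-0.5078  0.2553 -0.6357] [-0.123   0.0929  0.004 ] 0.06013067155846854
mat xy -0.04626550498398281 0.033228898691888616 grip z 0.04767866377214402
hull [[311, 108], [314, 265], [199, 265], [202, 108]]
60.0 [[314.0, 268.0], [201.0, 268.0], [208.0, 124.0], [306.0, 124.0]]
75.0 [[313.0, 127.0], [312.0, 281.0], [203.0, 281.0], [202.0, 127.0]]
90.0 [[320.0, 141.0], [310.0, 290.0], [205.0, 290.0], [195.0, 141.0], [214.0, 131.0], [300.0, 131.0]]
```

apply_moves(
  deltas=[
    {"dp": [0,0.006,-0.004],"roll": 0,"grip": 1},
    {"dp": [0,0.006,-0.002],"roll": 0,"grip": 1},
    {"dp": [0,0.002,0],"roll": 0,"grip": 1},
    {"dp": [0,0,0],"roll": 0,"grip": 1},
  ],
)

```text
time_s: 22.92
ee_pos: [0.4345, -0.2905, 0.0261]
eef_rot: [-1.571, 0.001, -0.256]
force: [0.4, 0.1, -0.7]
grip_width: 0.0601
```

```bash
python3 st.py; python3 tilt.py .067 75 90;python3 tilt.py .074 75 90
```

```text
22.925 [ 0.4345 -0.2905  0.0261] [-1.5705  0.0006 -0.2559] [ 0.4335  0.0727 -0.7491] [-0.12    0.0733  0.0457] 0.06009698588332039
mat xy -0.04603733783071809 0.027722141749065583 grip z 0.034127364039909305
hull [[195, 111], [318, 111], [314, 278], [200, 279], [198, 277]]
75.0 [[313.0, 127.0], [312.0, 281.0], [203.0, 281.0], [202.0, 127.0]]
90.0 [[320.0, 141.0], [310.0, 290.0], [205.0, 290.0], [195.0, 141.0], [214.0, 131.0], [300.0, 131.0]]
hull [[195, 111], [318, 111], [314, 278], [200, 279], [198, 277]]
75.0 [[313.0, 114.0], [312.0, 268.0], [203.0, 268.0], [202.0, 114.0]]
90.0 [[321.0, 126.0], [311.0, 279.0], [204.0, 279.0], [194.0, 126.0], [214.0, 121.0], [301.0, 121.0]]
```

```bash
cat > edge.py <<'E'
from h import *
im=imaging.camera("wrist");I=imaging.camera_info("wrist")
K=I["K"];T=I["world_from_camera"];b=mask(im,(105,110,30),(128,255,255));k=blobs(b)[0]
h=cv2.convexHull(k)[:,0].astype(float)
mx=np.array([np.cos(-.256),np.sin(-.256)]);my=np.array([-mx[1],mx[0]])
y0,y1=h[:,1].min(),h[:,1].max()
for a,r in (("top",h[h[:,1]<y0+3]),("bot",h[h[:,1]>y1-4])):
    w=np.ptp(r[:,0])+1;d=K[0,0]*.06/w;u=(r[:,0].max()+r[:,0].min())/2;v=r[:,1].mean()
    P=T[:3,:3]@(d*np.array([(u-K[0,2])/K[0,0],(v-K[1,2])/K[1,1],1]))+T[:3,3];e=P[:2]-[.472,-.329]
    print(a,w,u,v,"mat x,y,z",e@mx,e@my,P[2])
E
python3 edge.py
```

```text
top 124.0 256.5 110.5 mat x,y,z -0.04656038371413103 0.10880900518184304 0.05976122903245862
bot 118.0 256.5 277.8 mat x,y,z -0.04656687087290845 0.02707882476127884 0.0765847217893551
```

apply_moves(
  deltas=[
    {"dp": [0,0.005,0],"roll": 0,"grip": 1},
    {"dp": [0,0.003,0],"roll": 0,"grip": 1},
    {"dp": [0,0,0],"roll": 0,"grip": 1},
  ],
  newtons=4,
)

```text
time_s: 23.45
ee_pos: [0.4345, -0.2906, 0.0181]
eef_rot: [-1.571, 0.001, -0.256]
force: [-1.0, 0.2, -1.1]
grip_width: 0.0599
```

```bash
python3 st.py; python3 edge.py
```

```text
23.45 [ 0.4345 -0.2906  0.0181] [-1.5705  0.0006 -0.256 ] [-0.9728  0.201  -1.1073] [-0.1703  0.0851 -0.0454] 0.05991939458043849
mat xy -0.04603456628049844 0.027680201499286516 grip z 0.0260867865681132
top 134.0 256.5 117.33333333333333 mat x,y,z -0.04660551641802557 0.10585311260002302 0.062509624887662
bot 118.0 256.5 285.8333333333333 mat x,y,z -0.04661874919647408 0.023106707641703386 0.06956337380935625
```

apply_moves(
  deltas=[
    {"dp": [0,0,0],"roll": 0,"grip": -0.3},
    {"dp": [0,0,0],"roll": 0,"grip": -0.7},
    {"dp": [0,0,0],"roll": 0,"grip": -0.7},
    {"dp": [0,-0.004,0],"roll": 0,"grip": -0.7},
    {"dp": [0,-0.006,0],"roll": 0,"grip": -0.7},
    {"dp": [0,0,0],"roll": 0,"grip": -0.7},
  ],
)

```text
time_s: 24.25
ee_pos: [0.4349, -0.2909, 0.0291]
eef_rot: [-1.571, -0.001, -0.256]
force: [-0.5, -0.1, -0.6]
grip_width: 0.0799
```

```bash
python3 st.py; python3 edge.py
```

```text
24.25 [ 0.4349 -0.2909  0.0291] [-1.5713 -0.0011 -0.256 ] [-0.4696 -0.1476 -0.624 ] [-0.0506  0.0997  0.0121] 0.07986574229322332
mat xy -0.04551643680187391 0.027428515047481956 grip z 0.03714642632648462
top 90.0 253.5 124.33333333333333 mat x,y,z -0.04818255571494625 0.09953651555153163 0.01395335525684549
bot 104.0 255.5 275.8 mat x,y,z -0.04684518351854533 0.016893423720309563 0.06292268884749097
```

apply_moves(
  deltas=[
    {"dp": [0,0,0.03],"roll": 0,"grip": -0.7},
    {"dp": [0,0.003,0.034],"roll": 0,"grip": -0.7},
    {"dp": [0,0,0],"roll": 0,"grip": -0.7},
    {"dp": [0,0,0],"roll": 0,"grip": 1},
    {"dp": [0,0,0],"roll": 0,"grip": 1},
    {"dp": [0,0,0],"roll": 0,"grip": 1},
    {"dp": [0,0,0],"roll": 0,"grip": 1},
  ],
  newtons=4,
)

```text
time_s: 25.18
ee_pos: [0.4507, -0.2292, 0.0255]
eef_rot: [-1.571, -0.0, -0.256]
force: [-0.5, -0.0, -0.2]
grip_width: 0.06
```

```bash
python3 st.py; sed -i 's/    w=np/    print(r.tolist());w=np/' edge.py; python3 edge.py
```

```text
25.175 [ 0.4507 -0.2292  0.0255] [-1.5709 -0.0001 -0.2565] [-0.4537 -0.0451 -0.1605] [-0.2785  0.1223 -0.073 ] 0.05997678168080143
mat xy -0.04584193527086721 0.09119654499147081 grip z 0.03346318812996005
[[253.0, 210.0], [296.0, 211.0], [217.0, 211.0], [218.0, 210.0]]
top 80.0 256.5 210.5 mat x,y,z -0.04634454778469786 0.10005454235304442 0.005778497865399884
[[308.0, 292.0], [205.0, 292.0]]
bot 104.0 256.5 292.0 mat x,y,z -0.04641227351746853 0.07168111182625733 0.06219526083604621
```

apply_moves(
  deltas=[
    {"dp": [0,-0.01,0],"roll": 0,"grip": 1},
    {"dp": [0,-0.012,0],"roll": 0,"grip": 1},
    {"dp": [0,-0.014,-0.004],"roll": 0,"grip": 1},
    {"dp": [0,0,0],"roll": 0,"grip": 1},
  ],
)

```text
time_s: 25.72
ee_pos: [0.4504, -0.2333, 0.0629]
eef_rot: [-1.572, -0.002, -0.256]
force: [0.1, -0.5, -1.6]
grip_width: 0.0598
```

```bash
python3 st.py; python3 - <<'E'
from h import *
im=imaging.camera("wrist");I=imaging.camera_info("wrist");cv2.imwrite("pics/wl.png",im)
cv2.imwrite("pics/sl.png",imaging.camera("scene"))
k=blobs(mask(im,(105,110,30),(128,255,255)))[0];print("hull",cv2.approxPolyDP(cv2.convexHull(k),1.5,True)[:,0].tolist())
g=ctrl.get_obs()["ee_pos"]+[0,0,.008];mx=np.array([np.cos(-.256),np.sin(-.256),0]);my=np.array([-mx[1],mx[0],0]);z=np.array([0,0,1.])
for th in (90,110,120,130,150):
    t=np.deg2rad(th);u=-my*np.sin(t)+z*np.cos(t);n=my*np.cos(t)+z*np.sin(t)
    P=[g+u*-.009+n*q+mx*w for q in(-.03,.03) for w in (-.03,.03)]
    print(th,proj(I,P)[:,:2].round().tolist())
E
```

```text
25.725 [ 0.4504 -0.2333  0.0629] [-1.5715 -0.0024 -0.2563] [ 0.0792 -0.4793 -1.6305] [-0.0655  0.054   0.0415] 0.05984283133934851
mat xy -0.04517467261999325 0.08712429693895561 grip z 0.07090686172687033
hull [[217, 210], [296, 210], [312, 251], [308, 292], [205, 292], [201, 250]]
90 [[217.0, 209.0], [296.0, 209.0], [202.0, 248.0], [312.0, 248.0]]
110 [[216.0, 199.0], [298.0, 199.0], [203.0, 267.0], [311.0, 267.0]]
120 [[215.0, 195.0], [299.0, 195.0], [203.0, 274.0], [311.0, 274.0]]
130 [[214.0, 192.0], [300.0, 192.0], [204.0, 281.0], [310.0, 280.0]]
150 [[211.0, 190.0], [303.0, 190.0], [207.0, 287.0], [307.0, 287.0]]
```

apply_moves(
  deltas=[
    {"dp": [0,0,0],"roll": 0,"grip": 1},
    {"dp": [0,-0.025,0],"roll": 0,"grip": 1},
    {"dp": [0,0,0],"roll": 0,"grip": 1},
    {"dp": [0,0.012,0],"roll": 0,"grip": 1},
    {"dp": [0,-0.015,0],"roll": 0,"grip": 1},
    {"dp": [0,0.012,0],"roll": 0,"grip": 1},
    {"dp": [0,-0.015,0],"roll": 0,"grip": 1},
    {"dp": [0,0,0],"roll": 0,"grip": 1},
  ],
  newtons=3,
)

```text
time_s: 26.82
ee_pos: [0.4504, -0.233, 0.0937]
eef_rot: [-1.571, -0.002, -0.256]
force: [0.2, -0.2, -0.7]
grip_width: 0.0599
```

```bash
python3 st.py; cat > ce.py <<'E'
from h import *
im=imaging.camera("wrist");I=imaging.camera_info("wrist")
k=blobs(mask(im,(105,110,30),(128,255,255)))[0];print("hull",cv2.approxPolyDP(cv2.convexHull(k),1.5,True)[:,0].tolist())
g=ctrl.get_obs()["ee_pos"]+[0,0,.008];mx=np.array([np.cos(-.256),np.sin(-.256),0]);my=np.array([-mx[1],mx[0],0]);z=np.array([0,0,1.])
for th in (90,100,110,120,130,150,165,180):
    t=np.deg2rad(th);u=-my*np.sin(t)+z*np.cos(t);n=my*np.cos(t)+z*np.sin(t)
    P=[g+u*-.009+n*q+mx*w for q in(-.03,.03) for w in (-.03,.03)]
    print(th,proj(I,P)[:,:2].round().tolist())
E
python3 ce.py
```

```text
26.825 [ 0.4504 -0.233   0.0937] [-1.5714 -0.002  -0.256 ] [ 0.2272 -0.2361 -0.6849] [-0.0275  0.0872  0.0173] 0.059928619280001934
mat xy -0.045214346834291326 0.08739557818239183 grip z 0.10173471831742867
hull [[296, 204], [311, 252], [306, 292], [207, 292], [202, 252], [216, 207], [219, 203]]
90 [[218.0, 209.0], [297.0, 209.0], [202.0, 249.0], [313.0, 249.0]]
100 [[217.0, 204.0], [297.0, 204.0], [202.0, 259.0], [313.0, 258.0]]
110 [[216.0, 199.0], [298.0, 199.0], [203.0, 268.0], [312.0, 267.0]]
120 [[215.0, 195.0], [299.0, 195.0], [204.0, 275.0], [311.0, 275.0]]
130 [[214.0, 193.0], [300.0, 192.0], [205.0, 281.0], [310.0, 281.0]]
150 [[211.0, 191.0], [303.0, 191.0], [207.0, 288.0], [307.0, 288.0]]
165 [[209.0, 193.0], [305.0, 193.0], [210.0, 289.0], [305.0, 289.0]]
180 [[207.0, 200.0], [308.0, 199.0], [212.0, 286.0], [303.0, 286.0]]
```

At 3 N the pot turned only about 7°, so gravity alone is not enough. I'll use the fixed holder's vertical +y side as a stop for the mouth's lower edge. First I check that the space there is free.

```bash
python3 - <<'E'
from h import *
I=imaging.camera_info("scene")
for n,p,z in(("ring",(520,271),.012),("glass base",(570,365),0),("glass top",(573,330),.1),("box near-left base",(588,315),0),("box left corner top",(586,290),.06),("box top back-left",(660,248),.1),("box base front",(660,360),0),("paper",(555,238),0)):
    print(n,ray(I,np.array([p])/1.5625,z)[0])
hx=np.array([np.cos(-.138),np.sin(-.138)]);hy=np.array([-hx[1],hx[0]]);print("target",np.array([.5445,.3045])-.004*hx+.113*hy)
E
```

```text
ring [0.4719 0.5034 0.012 ]
glass base [ 0.7869  0.3432 -0.    ]
glass top [0.7813 0.3353 0.1   ]
box near-left base [0.6944 0.5129 0.    ]
box left corner top [0.6715 0.5169 0.06  ]
box top back-left [0.6958 0.757  0.1   ]
box base front [0.8937 0.5138 0.    ]
paper [0.3986 0.7208 0.    ]
target [0.5561 0.417 ]
```

apply_moves(
  deltas=[
    {"dp": [0,-0.02,0],"roll": 0,"grip": 1},
    {"dp": [0,-0.05,0],"roll": -0.118,"grip": 1},
    {"dp": [0,-0.05,0.03],"roll": 0,"grip": 1},
    {"dp": [0.003,-0.05,0.03],"roll": 0,"grip": 1},
    {"dp": [0.003,-0.04,0.045],"roll": 0,"grip": 1},
    {"dp": [0.003,-0.025,0.05],"roll": 0,"grip": 1},
    {"dp": [0.003,0,0.055],"roll": 0,"grip": 1},
    {"dp": [0.003,0,0.055],"roll": 0,"grip": 1},
  ],
  newtons=10,
)

```text
time_s: 27.88
ee_pos: [0.5012, 0.0295, 0.3278]
eef_rot: [-1.571, -0.001, -0.138]
force: [0.7, -0.4, -1.5]
grip_width: 0.0601
```

apply_moves(
  deltas=[
    {"dp": [0,0,0.05],"roll": 0,"grip": 1},
    {"dp": [0,0,0.055],"roll": 0,"grip": 1},
    {"dp": [0,0,0.055],"roll": 0,"grip": 1},
    {"dp": [0,0,0.055],"roll": 0,"grip": 1},
    {"dp": [0,0,0.055],"roll": 0,"grip": 1},
    {"dp": [0,0,0.055],"roll": 0,"grip": 1},
    {"dp": [0,0,0.05],"roll": 0,"grip": 1},
    {"dp": [0.001,0,0.016],"roll": 0,"grip": 1},
    {"dp": [0,0,0],"roll": 0,"grip": 1},
  ],
)

```text
time_s: 29.0
ee_pos: [0.5557, 0.4157, 0.3263]
eef_rot: [-1.572, 0.001, -0.137]
force: [-0.1, 0.3, -1.3]
grip_width: 0.0599
```

```bash
cat > hs.py <<'E'
from h import *
o=ctrl.get_obs();print(o["time_s"],o["ee_pos"],o["eef_rot"],o["force"],o["moment"],o["grip_width"],o["qpos"])
mx=np.array([np.cos(-.138),np.sin(-.138)]);my=np.array([-mx[1],mx[0]]);d=o["ee_pos"][:2]-[.5445,.3045];print("holder xy",d@mx,d@my,"grip z",o["ee_pos"][2]+.008)
E
python3 hs.py; sed -i 's/-\.256/-.138/g' ce.py; python3 ce.py | head -4
```

```text
29.0 [0.5557 0.4157 0.3263] [-1.5717  0.001  -0.1367] [-0.0766  0.2895 -1.3121] [-0.0464  0.0354  0.0219] 0.05992606779279154 [ 0.5895  0.6139  0.8257 -0.      1.7034  0.7262]
holder xy -0.004203436581601789 0.11168127811163217 grip z 0.33433461390478414
hull [[296, 205], [311, 252], [306, 292], [207, 292], [202, 252], [217, 204]]
90 [[218.0, 209.0], [297.0, 209.0], [202.0, 249.0], [313.0, 249.0]]
100 [[217.0, 204.0], [297.0, 204.0], [202.0, 259.0], [313.0, 259.0]]
110 [[216.0, 199.0], [298.0, 199.0], [203.0, 268.0], [312.0, 268.0]]
```

apply_moves(
  deltas=[
    {"dp": [0,0.04,0.004],"roll": 0,"grip": 1},
    {"dp": [0,0.05,0],"roll": 0,"grip": 1},
    {"dp": [0,0.05,0],"roll": 0,"grip": 1},
    {"dp": [0,0.05,0],"roll": 0,"grip": 1},
    {"dp": [0,0.026,0],"roll": 0,"grip": 1},
    {"dp": [0,0,0],"roll": 0,"grip": 1},
  ],
)

```text
time_s: 29.8
ee_pos: [0.556, 0.4173, 0.1101]
eef_rot: [-1.573, 0.002, -0.139]
force: [0.0, -0.1, -1.3]
grip_width: 0.0599
```

```bash
python3 hs.py
```

```text
29.8 [0.556  0.4173 0.1101] [-1.573   0.0023 -0.1391] [ 0.0325 -0.0639 -1.3388] [0.0071 0.0243 0.0511] 0.059911075833513884 [ 0.5912  0.719   1.1504 -0.0001  1.2754  0.7303]
holder xy -0.0041143097204720805 0.11331585104011868 grip z 0.11805305389472118
```

apply_moves(
  deltas=[
    {"dp": [0,-0.05,0.003],"roll": 0,"grip": 1},
    {"dp": [0,-0.055,0],"roll": 0,"grip": 1},
    {"dp": [0,-0.055,0],"roll": 0,"grip": 1},
    {"dp": [0,-0.05,0],"roll": 0,"grip": 1},
    {"dp": [-0.011,0,-0.055],"roll": 0,"grip": 1},
    {"dp": [-0.011,0,-0.055],"roll": 0,"grip": 1},
    {"dp": [-0.011,0,-0.055],"roll": 0,"grip": 1},
    {"dp": [-0.011,0,-0.055],"roll": 0,"grip": 1},
    {"dp": [-0.011,0,-0.055],"roll": 0,"grip": 1},
    {"dp": [-0.011,0,-0.055],"roll": 0,"grip": 1},
  ],
)

```text
time_s: 31.05
ee_pos: [0.445, 0.1021, 0.3236]
eef_rot: [-1.57, -0.004, -0.138]
force: [1.1, -0.9, -1.5]
grip_width: 0.06
```

apply_moves(
  deltas=[
    {"dp": [-0.011,0,-0.055],"roll": 0,"grip": 1},
    {"dp": [-0.011,0,-0.055],"roll": 0,"grip": 1},
    {"dp": [-0.011,0,-0.055],"roll": 0,"grip": 1},
    {"dp": [-0.011,0,-0.055],"roll": 0,"grip": 1},
    {"dp": [-0.011,0,-0.055],"roll": 0,"grip": 1},
    {"dp": [-0.011,0,-0.055],"roll": 0,"grip": 1},
    {"dp": [-0.011,0,-0.055],"roll": 0,"grip": 1},
    {"dp": [0,0,-0.015],"roll": -0.175,"grip": 1},
    {"dp": [0,0,0],"roll": -0.175,"grip": 1},
    {"dp": [0,0,0],"roll": -0.175,"grip": 1},
  ],
)

```text
time_s: 32.3
ee_pos: [0.3141, -0.2818, 0.3234]
eef_rot: [-1.574, -0.001, 0.391]
force: [-0.3, 0.5, -2.6]
grip_width: 0.0598
```

apply_moves(
  deltas=[
    {"dp": [0,0.02,0],"roll": -0.175,"grip": 1},
    {"dp": [0,0.03,0],"roll": -0.175,"grip": 1},
    {"dp": [0,0.03,0],"roll": -0.175,"grip": 1},
    {"dp": [0,0.03,0],"roll": -0.175,"grip": 1},
    {"dp": [0,0.03,0],"roll": -0.175,"grip": 1},
    {"dp": [0,0.03,0],"roll": -0.054,"grip": 1},
    {"dp": [0,0,0],"roll": 0,"grip": 1},
  ],
)

```text
time_s: 33.17
ee_pos: [0.3142, -0.2814, 0.1518]
eef_rot: [-1.57, -0.0, 1.315]
force: [-0.8, 0.4, -1.4]
grip_width: 0.0599
```

```bash
python3 st.py; sed -i 's/^mx=.*//' edge.py; sed -e 's/mx=np.array(\[np.cos(-.138),np.sin(-.138),0\])/mx=np.array([np.cos(1.315),np.sin(1.315),0])/' ce.py > ce2.py; python3 ce2.py | head -5
```

```text
33.175 [ 0.3142 -0.2814  0.1518] [-1.5704 -0.0002  1.3149] [-0.8195  0.4064 -1.4441] [ 0.0321 -0.0291  0.0053] 0.05986725672568546
mat xy -0.16465599091729258 0.006054737378190953 grip z 0.1598324694209178
hull [[296, 205], [311, 251], [307, 292], [206, 292], [202, 252], [217, 205]]
90 [[217.0, 210.0], [296.0, 210.0], [201.0, 250.0], [312.0, 249.0]]
100 [[216.0, 204.0], [297.0, 204.0], [201.0, 259.0], [312.0, 259.0]]
110 [[215.0, 200.0], [297.0, 200.0], [202.0, 268.0], [311.0, 268.0]]
120 [[214.0, 196.0], [298.0, 196.0], [203.0, 276.0], [310.0, 276.0]]
```

apply_moves(
  deltas=[
    {"dp": [0,0.045,0.004],"roll": 0,"grip": 1},
    {"dp": [0,0.04,0],"roll": 0,"grip": 1},
    {"dp": [0,0,0],"roll": 0,"grip": 1},
    {"dp": [0,-0.05,0],"roll": 0,"grip": 1},
    {"dp": [0,0.02,0],"roll": 0,"grip": 1},
    {"dp": [0,0.025,0],"roll": 0,"grip": 1},
    {"dp": [0,-0.05,0],"roll": 0,"grip": 1},
    {"dp": [0,0.02,0],"roll": 0,"grip": 1},
    {"dp": [0,0.025,0],"roll": 0,"grip": 1},
    {"dp": [0,0,0],"roll": 0,"grip": 1},
  ],
  newtons=3,
)

```text
time_s: 34.48
ee_pos: [0.3112, -0.2809, 0.078]
eef_rot: [-1.572, 0.0, 1.315]
force: [0.8, -0.2, -1.3]
grip_width: 0.0602
```

```bash
python3 st.py; python3 ce2.py
```

```text
34.475 [ 0.3112 -0.2809  0.078 ] [-1.5715  0.0005  1.3153] [ 0.7845 -0.2472 -1.2955] [-0.0404  0.0377  0.0019] 0.06023726894710757
mat xy -0.16768260353665157 0.0057825679767778615 grip z 0.08603767105419716
hull [[298, 179], [307, 265], [291, 290], [222, 290], [206, 264], [214, 179]]
90 [[217.0, 210.0], [296.0, 210.0], [201.0, 250.0], [312.0, 250.0]]
100 [[216.0, 204.0], [297.0, 204.0], [202.0, 259.0], [312.0, 259.0]]
110 [[215.0, 200.0], [298.0, 200.0], [202.0, 268.0], [311.0, 268.0]]
120 [[214.0, 196.0], [299.0, 196.0], [203.0, 276.0], [310.0, 276.0]]
130 [[213.0, 193.0], [300.0, 193.0], [204.0, 282.0], [309.0, 282.0]]
150 [[211.0, 191.0], [302.0, 191.0], [207.0, 289.0], [306.0, 289.0]]
165 [[208.0, 194.0], [305.0, 194.0], [209.0, 289.0], [304.0, 289.0]]
180 [[206.0, 200.0], [307.0, 200.0], [211.0, 286.0], [302.0, 286.0]]
```

```bash
cat > ce3.py <<'E'
from h import *
import sys
im=imaging.camera("wrist");I=imaging.camera_info("wrist");K=I["K"];T=I["world_from_camera"]
k=blobs(mask(im,(105,110,30),(128,255,255)))[0];h=cv2.approxPolyDP(cv2.convexHull(k),1.5,True)[:,0].astype(float);print("hull",h.tolist())
o=ctrl.get_obs();g=o["ee_pos"]+[0,0,.008];yaw=o["eef_rot"][2];f=np.array([np.sin(yaw),-np.cos(yaw)])
# edges: upper pair = smallest rows, lower pair = widest-next
t=h[h[:,1]<h[:,1].min()+4];r=h[(h[:,1]>h[:,1].min()+25)];m=r[np.argsort(np.abs(r[:,0]-256))[::-1][:2]]
Q=[]
for e in (t,m):
    w=np.ptp(e[:,0])+1;d=K[0,0]*.06/w;u,v=e[:,0].mean(),e[:,1].mean()
    P=T[:3,:3]@(d*np.array([(u-K[0,2])/K[0,0],(v-K[1,2])/K[1,1],1]))+T[:3,3];Q.append([(P-g)[:2]@f,(P-g)[2]]);print(w,"fwd,up rel grip",Q[-1])
e=np.array(Q[1])-Q[0];print("len",np.hypot(*e),"phi",90-np.degrees(np.arctan2(e[1],e[0])))
E
python3 ce3.py
```

```text
hull [[298.0, 179.0], [307.0, 265.0], [291.0, 290.0], [222.0, 290.0], [206.0, 264.0], [214.0, 179.0]]
85.0 fwd,up rel grip [np.float64(-0.034841006103740614), np.float64(-0.022808396138317644)]
102.0 fwd,up rel grip [np.float64(0.005421797008554291), np.float64(0.021851446157669846)]
len 0.060129816467056486 phi 42.03604360445289
```

φ is now about 42° mouth-down and the grip is still sound, slipped 10 mm off-axis. I'll hook the lower rim corner on the mat's −x edge and push to finish the turn.

apply_moves(
  deltas=[
    {"dp": [0,0.003,-0.02],"roll": 0,"grip": 1},
    {"dp": [0,0.0015,-0.025],"roll": 0,"grip": 1},
    {"dp": [0,0,-0.01],"roll": 0,"grip": 1},
    {"dp": [0,0,-0.004],"roll": 0,"grip": 1},
    {"dp": [0,0,0],"roll": 0,"grip": 1},
  ],
  newtons=5,
)

```text
time_s: 35.2
ee_pos: [0.3681, -0.2957, 0.0729]
eef_rot: [-1.572, 0.001, 1.316]
force: [-0.2, 0.3, -0.4]
grip_width: 0.0604
```

```bash
python3 st.py; python3 ce3.py
```

```text
35.2 [ 0.3681 -0.2957  0.0729] [-1.5717  0.0006  1.316 ] [-0.2347  0.3149 -0.3688] [-0.0071  0.0339 -0.0105] 0.060355708603472835
mat xy -0.10892811746324596 0.00591459733817306 grip z 0.08093932895893627
hull [[299.0, 177.0], [307.0, 266.0], [290.0, 285.0], [221.0, 284.0], [205.0, 265.0], [213.0, 178.0]]
87.0 fwd,up rel grip [np.float64(-0.036977970958372124), np.float64(-0.018867018321908513)]
103.0 fwd,up rel grip [np.float64(0.0051476415214427975), np.float64(0.023323870451621265)]
len 0.05962078766923413 phi 44.95564266389956
```

apply_moves(
  deltas=[
    {"dp": [0,-0.001,-0.009],"roll": 0,"grip": 1},
    {"dp": [0,-0.001,-0.009],"roll": 0,"grip": 1},
    {"dp": [0,-0.0005,-0.009],"roll": 0,"grip": 1},
    {"dp": [0,0,-0.009],"roll": 0,"grip": 1},
    {"dp": [0,0,0],"roll": 0,"grip": 1},
  ],
)

```text
time_s: 35.88
ee_pos: [0.4034, -0.3045, 0.0742]
eef_rot: [-1.571, -0.0, 1.316]
force: [-0.5, -0.2, -1.6]
grip_width: 0.0599
```

```bash
python3 st.py; python3 ce3.py
```

```text
35.875 [ 0.4034 -0.3045  0.0742] [-1.5707 -0.0002  1.3164] [-0.5407 -0.1773 -1.5743] [ 0.0686 -0.0133 -0.0336] 0.059859192870967
mat xy -0.07256645704927894 0.006330360838771941 grip z 0.0821729574514024
hull [[305.0, 172.0], [306.0, 270.0], [207.0, 270.0], [208.0, 172.0]]
98.0 fwd,up rel grip [np.float64(-0.04530037898465952), np.float64(0.00031072230934567346)]
100.0 fwd,up rel grip [np.float64(0.01040332621768443), np.float64(0.01998277990678296)]
len 0.05907531314674964 phi 70.54905751721603
```

φ is about 70° now. Lifting onto the mat and setting it down in the final arc.

apply_moves(
  deltas=[
    {"dp": [0,-0.014,0],"roll": 0,"grip": 1},
    {"dp": [0,0,-0.025],"roll": 0,"grip": 1},
    {"dp": [0,0,-0.025],"roll": 0,"grip": 1},
    {"dp": [0,0.008,0],"roll": 0,"grip": 1},
    {"dp": [0,0.005,0],"roll": 0,"grip": 1},
    {"dp": [0,0,0],"roll": 0,"grip": 1},
  ],
  newtons=10,
)

```text
time_s: 36.67
ee_pos: [0.4506, -0.3169, 0.0754]
eef_rot: [-1.57, -0.0, 1.316]
force: [-0.2, 0.7, -1.1]
grip_width: 0.0601
```

apply_moves(
  deltas=[
    {"dp": [0,0.0025,-0.009],"roll": 0,"grip": 1},
    {"dp": [0,0.0035,-0.009],"roll": 0,"grip": 1},
    {"dp": [0,0.003,-0.006],"roll": 0,"grip": 1},
    {"dp": [0,0,0],"roll": 0,"grip": 1},
  ],
  newtons=5,
)

```text
time_s: 37.17
ee_pos: [0.4748, -0.3231, 0.066]
eef_rot: [-1.57, -0.0, 1.316]
force: [-0.5, -0.4, -1.8]
grip_width: 0.0599
```

```bash
python3 st.py; python3 ce3.py
```

```text
37.175 [ 0.4748 -0.3231  0.066 ] [-1.5704 -0.0002  1.3163] [-0.5464 -0.4369 -1.8386] [ 0.0235 -0.0632  0.0291] 0.059902830102956696
mat xy 0.001197224970114867 0.006415949086419289 grip z 0.07399170326450927
hull [[291.0, 159.0], [309.0, 178.0], [305.0, 273.0], [208.0, 274.0], [204.0, 178.0], [223.0, 158.0]]
69.0 fwd,up rel grip [np.float64(-0.04101720505076815), np.float64(-0.07009415699113639)]
98.0 fwd,up rel grip [np.float64(0.014379481289983256), np.float64(0.017725433400264612)]
len 0.10383194746343268 phi 32.24377039631617
```

apply_moves(
  deltas=[
    {"dp": [0,0.002,0],"roll": 0,"grip": 1},
    {"dp": [0,0.002,0],"roll": 0,"grip": 1},
    {"dp": [0,0,0],"roll": 0,"grip": 1},
  ],
  newtons=5,
)

```text
time_s: 37.6
ee_pos: [0.4749, -0.3233, 0.0629]
eef_rot: [-1.572, 0.0, 1.316]
force: [3.3, -0.4, 4.6]
grip_width: 0.0597
```

```bash
python3 st.py; sed -e 's/^t=h.*/s=h[np.argsort(-np.abs(h[:,0]-256))];t=h[(np.abs(h[:,0]-256)>40)\&(h[:,1]<220)];m=h[(np.abs(h[:,0]-256)>40)\&(h[:,1]>240)]/' ce3.py > ce4.py; python3 ce4.py
```

```text
37.6 [ 0.4749 -0.3233  0.0629] [-1.5723  0.0004  1.3159] [ 3.3396 -0.4258  4.6332] [ 0.0625 -0.5651  0.0315] 0.059712888531734946
mat xy 0.0013311039909495376 0.0061984138381474185 grip z 0.0709405252473494
hull [[292.0, 159.0], [310.0, 183.0], [305.0, 278.0], [208.0, 278.0], [203.0, 184.0], [222.0, 158.0]]
108.0 fwd,up rel grip [np.float64(-0.042597518516161795), np.float64(0.016859854273445524)]
98.0 fwd,up rel grip [np.float64(0.016992485709711756), np.float64(0.018566051692552987)]
len 0.05961442537903554 phi 88.359939534826
```

The pot stands flat: φ about 88–90°, top at about 0.0886 m (0.088 expected), with contact force. Releasing and retreating.

apply_moves(
  deltas=[
    {"dp": [0,-0.002,0],"roll": 0,"grip": 1},
    {"dp": [0,0,0],"roll": 0,"grip": -0.4},
    {"dp": [0,0,0],"roll": 0,"grip": -0.7},
    {"dp": [0,0,0],"roll": 0,"grip": -1},
    {"dp": [0,0,0],"roll": 0,"grip": -1},
    {"dp": [0,0,0],"roll": 0,"grip": -1},
    {"dp": [0,-0.03,0],"roll": 0,"grip": -1},
    {"dp": [0,-0.05,0],"roll": 0,"grip": -1},
    {"dp": [0,-0.05,0],"roll": 0,"grip": -1},
    {"dp": [0,-0.05,0.04],"roll": 0,"grip": -1},
  ],
)

```text
time_s: 38.9
ee_pos: [0.437, -0.3132, 0.2445]
eef_rot: [-1.571, 0.0, 1.317]
force: [-0.3, 0.6, 0.8]
grip_width: 0.0942
```

```bash
python3 st.py; python3 - <<'E'
from h import *
w=imaging.camera("wrist");s=imaging.camera("scene");cv2.imwrite("pics/fw.png",w);cv2.imwrite("pics/fs.png",s)
cv2.imwrite("pics/final.png",np.vstack([np.hstack([cv2.resize(w,(400,300)),cv2.resize(s[150:345,80:340],(400,300),interpolation=2)]),np.hstack([cv2.resize(cv2.imread("pics/scene0.png")[150:345,80:340],(400,300),interpolation=2),cv2.resize(s[110:230,240:400],(400,300),interpolation=2)])]))
E
```

```text
38.9 [ 0.437  -0.3132  0.2445] [-1.571  0.     1.317] [-0.3145  0.5866  0.8355] [0.0382 0.0245 0.0565] 0.09421945947305504
mat xy -0.03788348587517907 0.006422621781507106 grip z 0.2525445722617204
```

View pics/final.png

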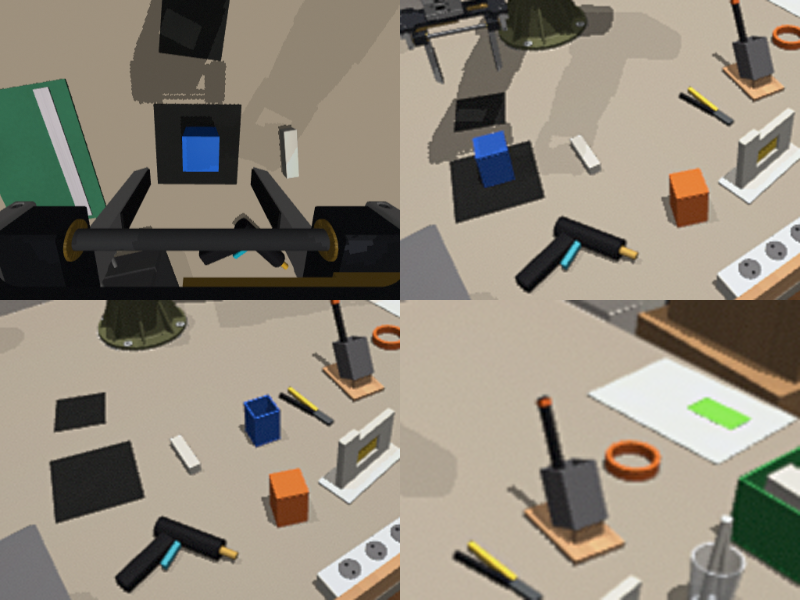

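The pot stands mouth-down on the large mat, closed face up at wrist (200,155). The brush is in its holder with its handle up at (545,402), and the other items are unmoved. Handing in.

```bash
python3 -c "
from station import ctrl
print(ctrl.hand_in())"
```

```text
the job is handed in; nothing more can be done
None
```

The job is done and handed in at about 39 s of the 72 s allowed. The blue pot stands mouth-down on the large black mat, and the brush is back in its holder, handle up.

- **Brush:** I took it from the holder and stood it upright against the holder's lip. I pushed it to the pot's bottom twice (contact at 19.5 N and 6.7 N) and drew it up to the mouth in between. Then I tilted it back into the holder.
- **Pot:** The tool can only point down, so I turned the pot in two stages by letting it pivot in a light grip. It first went onto its side over the mat's edge, then mouth-down.
- **Last checks:** The closed face measured about 0.0886 m high (0.088 m expected), about 88–90° level, and near the mat's centre. The final pictures show the brush seated and the other bench items where they started. The gripper is open and clear of everything.

Some steps went less cleanly than planned:
- **Grip slip:** The pot slipped in the grip by about 10 mm during each stage of the turn.
- **Settling on its side:** When I released the pot on its side, its mouth edge settled about 5 mm onto the mat.
- **Second stage:** Gravity alone did not turn the pot, and a detour to use the holder as a stop did not suit. Small up-and-down jerks at a 3 N grip, then the mat's edge, finished it.

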